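Hang the rod-end pot from the welding table's tool rail

TASK

Take the S-hook off the tote's handle and hang it by its bigger curl on the middle of the tool rail, in the free stretch between the two clamps. Then hang the pot of rod ends by its hoop in the hook's lower curl, keeping it upright so that nothing spills, and let it hang still. Lower each gently until it takes its weight, never forcing hook or rail, and leave the other things on the table where they are.

Things in the scene. Friction and masses are not known exactly. Their poses are not given: they have to be found in the camera images.
- rail_mid (a point): Tool rail: level fixed steel tube, 24 mm in diameter, 1.04 m long, on a post 0.49 m either side. This point is on the tube's axis, half-way between the posts, 290 mm above the table. y runs along the tube, z is up, x is level and away from the robot. The tube is clear for at least 160 mm either side of this point.
- clamp_left: Steel F-clamp, fixed, screwed tight on the rail to the left (+y) of its middle; its 250 mm bar hangs down the robot's side of the tube, and jaws and wooden handle stick out 75 mm on the far side. Origin on the rail's axis.
- clamp_right: The same kind of F-clamp, fixed on the rail to the right (-y) of its middle. Origin on the rail's axis.
- tote_handle (a point): Grey sheet-steel hand tote, fixed: tray 120 x 280 mm, sides 55 mm high, with a level round tube handle, 20 mm in diameter, 270 mm long between two end plates 50 mm wide. This point is on the handle's axis, half-way along, 200 mm above the table. y runs along the handle, z is up.
- hook_mid (a point): S-hook of 10 mm round steel bar, 148 mm long, 0.14 kg, hanging loose by its bigger curl within 35 mm of the middle of the tote's handle. This point: half-way between the curls' centres. Flat in its x-z plane: z points up to the big curl, y is square to the flat (along the tube it hangs on). The straight shank slants through here from the big curl's -x side down to the small curl's +x side.
- hook_big (a point): Centre of the hook's upper, big curl, 50 mm above hook_mid, same axes. Inner diameter 32 mm, bar centreline radius 21 mm, top of the bar 26 mm up. Opens downwards; tip on the +x side, ending at (x, z) = (21, 4) mm. Gap from tip to shank 31 mm: a tube comes in slanting along the shank, from +x and below. Hung on the rail, +x away from the robot, this point is 4 mm below the rail's axis.
- hook_small (a point): Centre of the hook's lower, small curl, 50 mm below hook_mid, same axes. Inner diameter 24 mm, bar centreline radius 17 mm. Opens upwards; tip on the -x side, ending at (x, z) = (-17, -3) mm. Gap from tip to shank 23 mm: a bar comes in slanting down along the shank, from -x and above. A hoop bar at rest lies 8 mm below this point.
- pot_mid (a point): Pot of rod ends: upright offcut of steel tube with a base, open on top, about 0.6 kg: 120 mm along x, 60 mm along y, 74 mm high. A welded hoop of 8 mm round bar stands over it in its y-z plane (x = 0): legs on the outside of the two long walls (76 mm over them), rising to a round arch of 34 mm radius. This point: the pot's centre, 37 mm above its underside. Either end may face the robot.
- pot_hoop (a point): Centre of the hoop's bar at the top of its arch, 150 mm above the pot's underside and 76 mm above its rim; axes as pot_mid.
- tape: Roll of blue tape, 104 mm across, 48 mm high; origin at the centre of its underside. Leave alone.
- magnet: Flat red arrow-shaped welding magnet, 80 x 110 mm, 18 mm thick; origin on its underside. Leave alone.
- grinder: Red angle die grinder on its disc, 190 mm long, 75 mm high; origin under its disc. Leave alone.
- spray: White bottle, 72 mm across, 190 mm tall; origin at the centre of its underside. Leave alone.
- pliers: Pliers with black grips lying flat, 180 mm long; origin on the underside near the middle. Leave alone.
- tin: Open round steel tin without a handle, 72 mm across, 85 mm high; origin at the centre of its underside. Leave alone.
- offcut: Upright piece of 50 mm square steel tube, 140 mm high; origin at the centre of its underside. Leave alone.

How it is judged:
On the way, in this order (a step that is already met when the one before it is completed fails the run):
1. the S-hook hangs by its big curl on the middle stretch of the rail, let go (x of hook_big in the frame of rail_mid between -0.01 and 0.01 m and y of hook_big in the frame of rail_mid between -0.12 and 0.12 m and z of hook_big in the frame of rail_mid between -0.01 and 0.002 m and angle between hook_mid's own z axis and vertical below 0.35 rad and contact force between the fingers and hook below 0.1 N), for 0.3 s.
2. the pot's hoop is in the hook's lower curl, with the hook still on the rail (x of hook_big in the frame of rail_mid between -0.01 and 0.01 m and y of hook_big in the frame of rail_mid between -0.12 and 0.12 m and z of hook_big in the frame of rail_mid between -0.01 and 0.002 m and angle between hook_mid's own z axis and vertical below 0.35 rad and x of pot_hoop in the frame of hook_small between -0.01 and 0.01 m and y of pot_hoop in the frame of hook_small between -0.025 and 0.025 m and z of pot_hoop in the frame of hook_small between -0.015 and 0.004 m and angle between pot_mid's own z axis and vertical below 0.26 rad), for 0.2 s.
At the end, for the whole second after the job is handed in: Big curl seated on the rail (centre within 10 mm sideways, 10 mm below to 2 mm above its axis), within 120 mm of its middle, hook under 20 deg off plumb; hoop top in the lower curl (10 mm across, 25 mm along, -15 to +4 mm in height); weights on hook and rail; pot under 15 deg off upright, still (all of step 2 and contact force between pot and hook above 2 N and contact force between hook and rail above 2 N and linear speed of pot below 0.05 m/s and angular speed of pot below 0.5 rad/s); the robot touches nothing.
It fails at once if the hook is forced against the rail with over 30 N (contact force between hook and rail above 30 N).
It fails at once if the pot is tipped by more than about 35 degrees (angle between pot_mid's own z axis and vertical above 0.6 rad).
It fails at once if a bystander is moved by more than 20 mm (distance of any of tape, magnet, grinder, spray, pliers, tin, offcut from where it was at the start of the episode above 0.02 m).
It also fails if it takes over 72 s, if anything falls off the work surface, if the arm or the gripper's body presses on something with over 40 N, if the wrist force passes 120 N, or if a joint passes its speed limit or range.

ROBOT

A 6-joint arm with a two-finger parallel gripper is mounted at the origin on the work surface. World frame = base frame: x ahead of the robot, y to its left, z up, the work surface at z = 0. Lengths are in m, angles in rad, forces in N, time in s.
With the tool pointing down it reaches from about 0.25 to 0.775 m from the base axis. Payload 8.9 kg.
Tool frame: the origin (TCP) lies midway between the tips of the shut fingers; the grasp point (between the pads) lies 19 mm behind it; x points along the fingers, y is the direction in which the jaws open and shut, and the axes are right-handed (so a half turn about x gives the same grasp; the last joint's range is limited). The gripper opens to 85 mm and grips with 20 to 120 N. Pads are 22 mm wide; open, the fingers measure 114 mm over their backs; the gripper's body (76 mm by 85 mm) begins 54 mm behind the grasp point. The pads swing forward as they close: fully open they stand 13 mm farther back than shut.
Start: joints at [0.983, 0.291, -0.153, 1.127, 0, 1.431], TCP at [0.228, 0.473, 0.231] pointing down, gripper open.
Joint ranges: [-2.52, 2.52], [-0.91, 1.74], [-1.3, 1.37], [-1.96, 2.02], [-1.52, 1.47], [-3.14, 3.14]. Speed limits (rad/s): [2.22, 2.22, 2.79, 3.14, 3.14, 3.14].

INTERFACE

Orientations are given as [roll, pitch, yaw] about the fixed x, y, z axes, in that order (R = Rz(yaw) Ry(pitch) Rx(roll)).
In Python, from bench import * gives the robot as it stands.
- The arm moves only by the tool arm_command, never from a script. Its argument "rows" is a list of rows, each a list of 5 numbers: the shift along the tool's x, y, z in m, then the turn about the tool's x in degrees, then the opening in per cent of the stroke, from 0 (shut) to 100 (fully open). In form: [[x, y, z, yaw, gripper], ...]. A call has 1 to 10 rows; each row shifts and turns the pose as measured when the row begins, along the tool's axes as they then stand; what a row does not reach is not made up. A row lasts 1/8 s, in which the tool goes at most 62.5 mm and 10.7 degrees, less where a joint would pass 70% of its speed; a pose out of reach is approached as far as the arm can. A call with a gripper value outside its range is refused whole. The fingers move at their own pace and stop on an object; "grip_force" is the grip in N (left out, the last holds). Time passes only in rows, so rows that do not move let the fingers close. It gives the time, the measured TCP pose, the force and the opening at its end, in the units of the state.
- get_state(): the state, without advancing time (a new reading comes with each control period).
- read_camera(name): name is "scene" or "top"; returns a dict with "img" (384x512x3 uint8, red, green, blue), "depth" (384x512 float32, m along the optical axis (not along the pixel's ray), 0 where there is no reading), "fx", "fy", "cx", "cy" (pixels), "rvec" (rotation vector, rad) and "tvec" (3), from world to camera coordinates, as OpenCV has them. Camera axes: x right, y down, z forward; pixel columns grow to the right and rows downward; lengths in m; the calibration is good to about 2 mm. A picture is of the moment at which its call begins.
- close_job(): hands the job in, once; it reports no verdict.
The state is a dict: "time_s": time; "qpos": joint angles; "dq": joint speeds; "joint_efforts": joint torques, N m; "position": TCP position; "tool_rot": TCP orientation; "force": force on the tool from outside, world axes, zero at the start; "ft_torque": the same for the moment, N m; "width": finger opening in m.
Only numpy, scipy, OpenCV 4.12 (cv2) and the standard library are available. Lean on these libraries where they do the work, as an engineer would, in place of code of your own. Each camera call takes 0.05 s, during which the arm holds its last target.

## Working session

There is one attempt and no reset: what is moved stays moved. The work goes in short steps, Python scripts to look and compute and a tool call to move; the robot and the scene stay as the last step left them, time stands still between calls to the robot, and variables do not carry over. Pictures are saved under pics/ and viewed, and the job is handed in when it is done.

Besides the shell and the picture viewer there is one more tool, called as a command line: name --pt "numbers of a row" for each row, then --argument value for the rest. arm_command: Moves the arm, as the interface text tells. Its arguments: {"type":"object","properties":{"rows":{"type":"array"},"grip_force":{"type":"number"}},"required":["rows"]}

```bash
ls; mkdir -p pics; cat > h.py <<'E'
from bench import *
import numpy as np, cv2
def shot(n):
    c=read_camera(n); c['R']=cv2.Rodrigues(np.array(c['rvec'],float))[0]; c['t']=np.array(c['tvec'],float).ravel(); return c
def ray(c,u,v):
    d=c['R'].T@np.array([(u-c['cx'])/c['fx'],(v-c['cy'])/c['fy'],1.]); o=-c['R'].T@c['t']; return o,d
def onz(c,u,v,z):
    o,d=ray(c,u,v); return o+d*(z-o[2])/d[2]
def dep(c,u,v):
    o,d=ray(c,u,v); return o+d*c['depth'][int(v),int(u)]
def cloud(c):
    v,u=np.mgrid[:384,:512]; z=c['depth']
    p=np.stack([(u-c['cx'])/c['fx']*z,(v-c['cy'])/c['fy']*z,z],-1)
    return (p-c['t'])@c['R']
def proj(c,p):
    q=c['R']@np.array(p)+c['t']; return q[0]/q[2]*c['fx']+c['cx'],q[1]/q[2]*c['fy']+c['cy']
E
python3 - <<'E'
from h import *
for n in ('scene','top'):
    c=shot(n); cv2.imwrite(f'pics/{n}0.png',c['img'][:,:,::-1]); np.savez(f'{n}0.npz',**c)
    print(n,c['fx'],c['cx'],c['cy'],-c['R'].T@c['t'],c['R'][2])
print(get_state())
E
```

```text
pics
scene 364.8758653236277 257.57713766723305 191.514254533563 [1.12549895 0.33064644 0.8121788 ] [-0.65239442 -0.34801448 -0.67325139]
top 367.9798399398488 249.51350185539926 198.40699454446593 [ 0.29980087 -0.00604636  1.31041563] [ 0.16620015  0.00207135 -0.98608986]
{'time_s': 0.1, 'qpos': array([ 9.82702431e-01,  2.91225413e-01, -1.54069024e-01,  1.12670558e+00,
        1.58814963e-05,  1.43151166e+00]), 'dq': array([ 0.00132149, -0.00099038,  0.00078896, -0.00103235, -0.0009625 ,
       -0.00056601]), 'joint_efforts': array([ 1.23897724e-03, -5.37975955e+01,  3.31919575e+01,  9.31744318e-03,
       -2.41936405e-04,  1.84802752e-05]), 'position': array([0.22755122, 0.47267294, 0.23078219]), 'tool_rot': array([-1.72327423,  1.56959253, -2.17208347]), 'force': array([-0.12200683,  0.34458433,  0.53950959]), 'ft_torque': array([0.01901521, 0.02027008, 0.01875187]), 'width': 0.08548684358271852}
```

View pics/scene0.png

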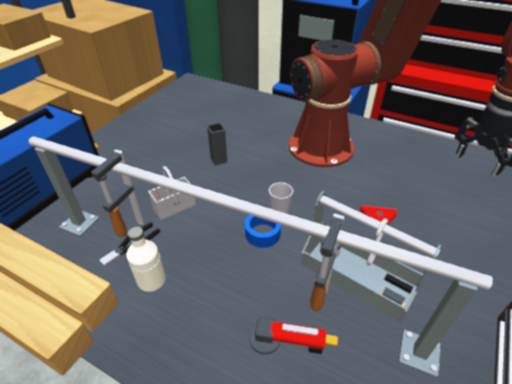

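View pics/top0.png

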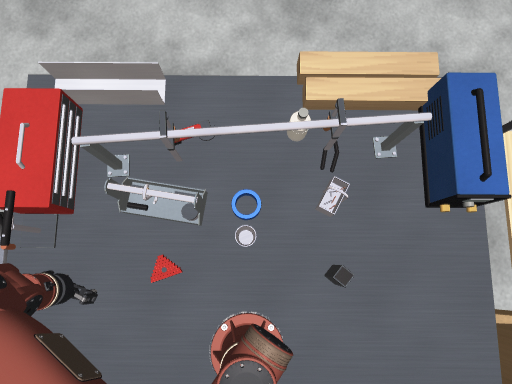

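```bash
python3 - <<'E'
import cv2,numpy as np
a=cv2.imread('pics/scene0.png');b=cv2.imread('pics/top0.png')
def z(im,u0,u1,v0,v1,s): return cv2.resize(im[v0:v1,u0:u1],None,fx=s,fy=s,interpolation=cv2.INTER_CUBIC)
cv2.imwrite('pics/s_tote.png',z(a,290,450,180,310,5))
cv2.imwrite('pics/s_pot.png',z(a,130,290,140,240,5))
t1=z(b,95,215,170,230,6);t2=z(b,310,360,170,220,6)
cv2.imwrite('pics/t_tote.png',t1);cv2.imwrite('pics/t_pot.png',t2)
E
```

```text
(no output)
```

View pics/s_tote.png

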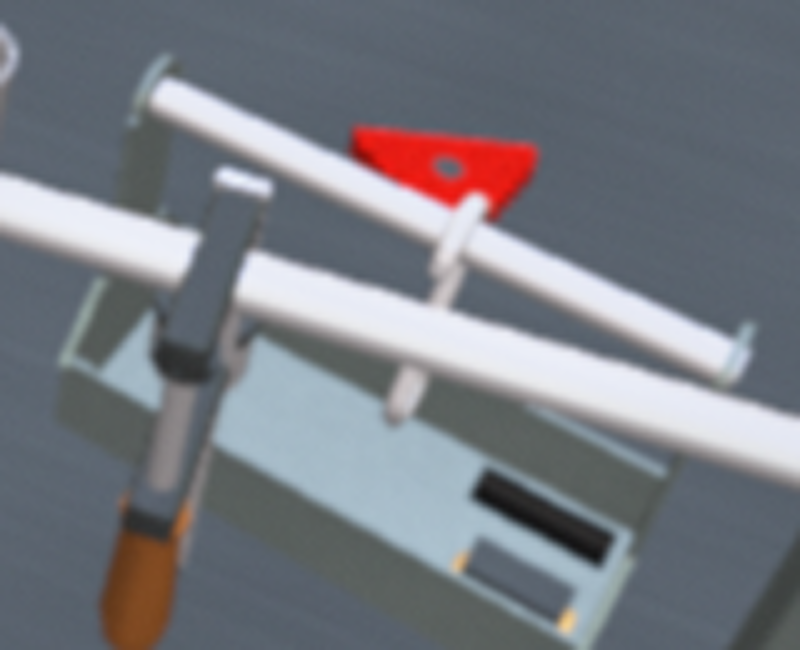

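View pics/s_pot.png

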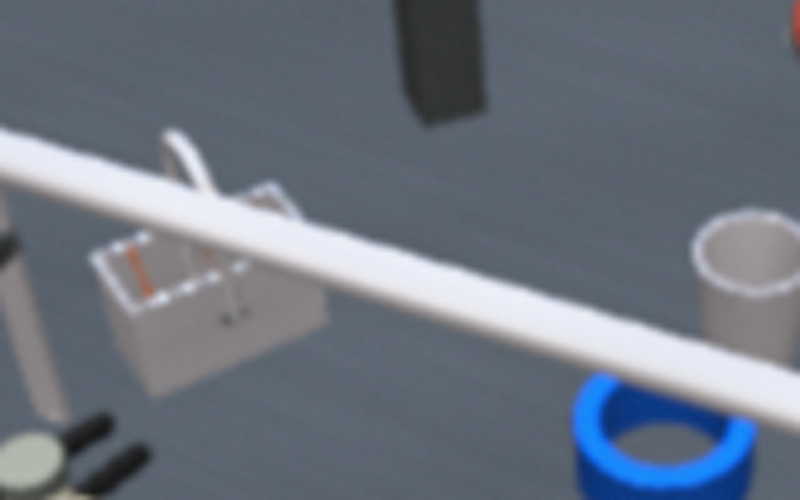

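View pics/t_tote.png

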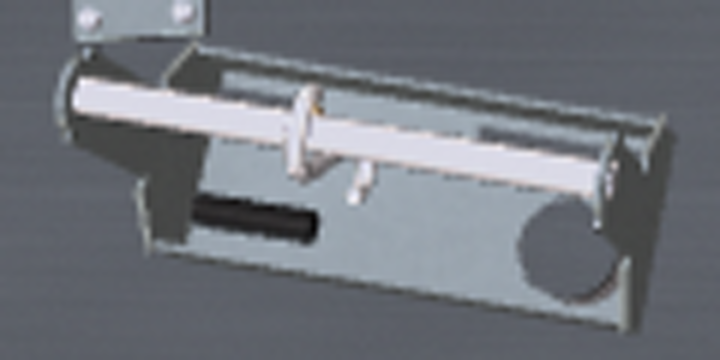

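View pics/t_pot.png

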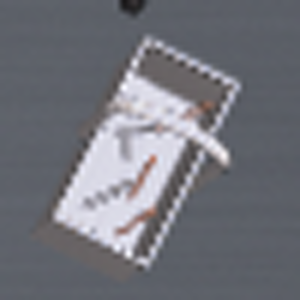

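```bash
cat >> h.py <<'E'
from scipy.spatial.transform import Rotation as Ro
def R_of(s): return Ro.from_euler('xyz',s['tool_rot']).as_matrix()
E
python3 - <<'E'
from h import *
np.set_printoptions(precision=4,suppress=True)
C={n:dict(np.load(f'{n}0.npz')) for n in('scene','top')}
print(R_of(get_state()))
for n,c in C.items():
    P=cloud(c).reshape(-1,3); ok=c['depth'].ravel()>0
    im=c['img'].reshape(-1,3).astype(int)
    # rail: points z .27-.32
    m=ok&(abs(P[:,2]-.297)<.012)&(P[:,0]>.35)&(abs(P[:,1])<.6)&(im.min(1)>150)
    Q=P[m]; print(n,'rail n',m.sum(), Q.min(0),Q.max(0))
    if m.sum()>10:
        f=np.polyfit(Q[:,1],Q[:,0],1); r=Q[:,0]-np.polyval(f,Q[:,1]); k=abs(r)<.012
        f=np.polyfit(Q[k,1],Q[k,0],1); print(' x= ',f, 'res',r[k].std(),'zmax',np.percentile(Q[k,2],98), 'ymin/max',Q[k,1].min(),Q[k,1].max())
    # handle
    m=ok&(abs(P[:,2]-.205)<.012)&(P[:,0]>.25)&(P[:,0]<.5)&(P[:,1]>.1)&(P[:,1]<.5)&(im.min(1)>150)
    Q=P[m]; print(n,'handle n',m.sum(),Q.min(0),Q.max(0))
    f=np.polyfit(Q[:,1],Q[:,0],1);r=Q[:,0]-np.polyval(f,Q[:,1]); k=abs(r)<.012;f=np.polyfit(Q[k,1],Q[k,0],1)
    print(' x=',f,r[k].std(),np.percentile(Q[k,2],98),Q[k,1].min(),Q[k,1].max())
E
```

```text
[[-0.0007  0.4339  0.901 ]
 [-0.001   0.901  -0.4339]
 [-1.     -0.0012 -0.0002]]
scene rail n 4599 [ 0.6281 -0.5275  0.2881] [0.7294 0.5083 0.3082]
 x=  [-0.0782  0.682 ] res 0.005092576457342009 zmax 0.3020269085916656 ymin/max -0.5274550758573805 0.5083287153553568
scene handle n 266 [0.4645 0.1621 0.1962] [0.5    0.3229 0.2166]
 x= [0.0659 0.4783] 0.004160198322184151 0.2125503508775273 0.16209264139943966 0.32293565291864507
top rail n 2488 [ 0.627  -0.5287  0.2885] [0.7265 0.5072 0.3077]
 x=  [-0.0793  0.6746] res 0.005843005423212804 zmax 0.3053845248151299 ymin/max -0.5287044799192467 0.5071739554930232
top handle n 260 [0.4586 0.156  0.1996] [0.5    0.3419 0.2164]
 x= [0.1008 0.4666] 0.00486353146473002 0.21549774492762572 0.15601298087085913 0.3419264147551432
```

```bash
cat > m1.py <<'E'
from h import *
np.set_printoptions(precision=4,suppress=True)
C={n:dict(np.load(f'{n}0.npz')) for n in('scene','top')}
def axis(c,zax,f0,y0,y1,rad,tag):
    # sample along the approx axis: scan image perpendicular, find bright-run centre
    g=c['img'].astype(float).min(2); pts=[]
    for y in np.linspace(y0,y1,60):
        p=np.array([np.polyval(f0,y),y,zax]); d=np.array([1,-f0[0],0]);d/=np.hypot(*d[:2])
        u,v=np.array(proj(c,p)); u2,v2=np.array(proj(c,p+[f0[0]*.01,.01,0]))
        t=np.array([u2-u,v2-v]);t/=np.linalg.norm(t);nn=np.array([-t[1],t[0]])
        s=np.arange(-12,12.01,.25)
        val=cv2.remap(g.astype(np.float32),(u+s*nn[0]).astype(np.float32)[None],(v+s*nn[1]).astype(np.float32)[None],cv2.INTER_LINEAR)[0]
        dz=cv2.remap(c['depth'].astype(np.float32),(u+s*nn[0]).astype(np.float32)[None],(v+s*nn[1]).astype(np.float32)[None],cv2.INTER_NEAREST)[0]
        R=c['R'];zc=(R@p+c['t'])[2]
        on=(abs(dz-zc)<.025)
        if on.sum()<6: continue
        # contiguous about middle
        idx=np.where(on)[0]; 
        if idx[-1]-idx[0]+1!=len(idx): continue
        a,b=s[idx[0]],s[idx[-1]]
        w=(b-a)/c['fx']*zc
        m=(a+b)/2; q=onz(c,u+m*nn[0],v+m*nn[1],zax); pts.append([*q,w])
    pts=np.array(pts); wm=np.median(pts[:,3]); k=abs(pts[:,3]-wm)<.004
    pts=pts[k]; f=np.polyfit(pts[:,1],pts[:,0],1)
    r=pts[:,0]-np.polyval(f,pts[:,1]);k=abs(r)<2.5*r.std()+1e-4;f=np.polyfit(pts[k,1],pts[k,0],1)
    print(tag,len(pts),'w',wm,'fit',f,'res',r[k].std())
    return f
for n in C:
    axis(C[n],.29,[-.079,.678],-.45,.45,.012,n+' rail')
    axis(C[n],.20,[.15,.455],.12,.45,.01,n+' handle')
E
python3 m1.py
python3 - <<'E'
from h import *
np.set_printoptions(precision=4,suppress=True)
C={n:dict(np.load(f'{n}0.npz')) for n in('scene','top')}
for n,c in C.items():
    P=cloud(c).reshape(-1,3); ok=c['depth'].ravel()>0
    m=ok&(abs(P[:,2]-.20)<.025)&(P[:,0]>.38)&(P[:,0]<.58)&(P[:,1]>.08)&(P[:,1]<.5)
    Q=P[m]
    print(n,len(Q),Q.min(0),Q.max(0),np.polyfit(Q[:,1],Q[:,0],1))
    # tool width: gripper points
    m=ok&(P[:,0]<.4)&(P[:,1]>.3)&(P[:,2]>.2)&(P[:,2]<.6)
    Q=P[m]-[.2276,.4727,0]
    for z in np.arange(.22,.6,.02):
        q=Q[(Q[:,2]>=z)&(Q[:,2]<z+.02)]
        if len(q)>3: print(round(z-.231,3),len(q),q[:,:2].min(0),q[:,:2].max(0), 'rmax',np.hypot(q[:,0],q[:,1]).max())
E
```

```text
scene rail 52 w 0.022900595329007907 fit [-0.0793  0.6774] res 0.0006207337956468729
scene handle 39 w 0.01922134404167751 fit [0.1559 0.4571] res 0.0005777887401869412
top rail 52 w 0.022585331247627228 fit [-0.0798  0.6775] res 0.0005396211436964935
top handle 39 w 0.020643210930835768 fit [0.1557 0.4568] res 0.0004898729297816882
scene 1290 [0.457  0.1558 0.1754] [0.5442 0.4386 0.2217] [0.154  0.4631]
-0.011 300 [-0.8303 -0.1722] [-0.8103  0.052 ] rmax 0.8453483649000803
0.009 313 [-0.8289 -0.1724] [0.0321 0.054 ] rmax 0.8416700298065823
0.029 485 [-0.8401 -0.1727] [0.0329 0.0556] rmax 0.8482082897540086
0.049 513 [-0.8378 -0.1719] [0.0424 0.0614] rmax 0.8527410362502881
0.069 608 [-0.8365 -0.1717] [0.0404 0.0567] rmax 0.8482791286318087
0.089 681 [-0.8318 -0.172 ] [0.0335 0.0458] rmax 0.8442284644870195
0.109 549 [-0.8315 -0.1722] [0.037  0.0403] rmax 0.8471713838367553
0.129 593 [-0.8311 -0.1725] [0.0399 0.0317] rmax 0.8460934572488508
0.149 568 [-0.8312 -0.1726] [0.0419 0.0237] rmax 0.8449824517704748
0.169 549 [-0.8295 -0.1726] [0.0398 0.0154] rmax 0.8407098329979056
0.189 302
[... 1169 characters left out ...]
51
0.169 109 [-0.0335 -0.0369] [ 0.0369 -0.0045] rmax 0.03793212474345601
0.189 109 [-0.0361 -0.0388] [ 0.0371 -0.0085] rmax 0.0394010027759891
0.209 164 [-0.0405 -0.0403] [0.0405 0.0148] rmax 0.041550828463056265
0.229 170 [-0.0382 -0.0421] [0.0387 0.0099] rmax 0.04518742279203799
0.249 155 [-0.0333 -0.0509] [ 0.0373 -0.009 ] rmax 0.05406638932151248
0.269 127 [-0.0386 -0.0487] [0.0403 0.0051] rmax 0.049171252576491346
0.289 84 [-0.0422 -0.0603] [0.0532 0.0026] rmax 0.061018937954265974
0.309 231 [-0.0375 -0.0635] [0.0634 0.0121] rmax 0.06481425684677715
0.329 395 [-0.031  -0.0627] [0.0634 0.0114] rmax 0.06442894629460645
0.349 193 [-0.0116 -0.0614] [0.0597 0.0077] rmax 0.062436526488742275
```

```bash
python3 - <<'E'
from h import *
np.set_printoptions(precision=4,suppress=True)
C={n:dict(np.load(f'{n}0.npz')) for n in('scene','top')}
r=np.array([.4339,.901]);t=np.array([.901,-.4339])
for n,c in C.items():
    P=cloud(c).reshape(-1,3); ok=c['depth'].ravel()>0
    Q=P[ok]-[.2276,.4727,.231]; Q=Q[np.hypot(Q[:,0],Q[:,1])<.12]
    print(n)
    for z in np.arange(-.01,.40,.015):
        q=Q[(Q[:,2]>=z)&(Q[:,2]<z+.015)]
        if len(q)>3:
            a=q[:,:2]@r;b=q[:,:2]@t; print('%.3f'%z,len(q),'rad %.3f %.3f tan %.3f %.3f'%(a.min(),a.max(),b.min(),b.max()))
c=C['scene'];cv2.imwrite('pics/s_grip.png',cv2.resize(c['img'][60:190,400:512,::-1],None,fx=4.5,fy=4.5,interpolation=2))
E
```

```text
scene
0.005 24 rad -0.052 0.052 tan -0.011 0.012
0.020 86 rad -0.055 0.058 tan -0.014 0.012
0.035 90 rad -0.055 0.058 tan -0.011 0.013
0.050 147 rad -0.071 0.073 tan -0.014 0.014
0.065 268 rad -0.072 0.072 tan -0.019 0.019
0.080 239 rad -0.070 0.064 tan -0.018 0.021
0.095 324 rad -0.068 0.055 tan 0.001 0.021
0.110 187 rad -0.066 0.044 tan -0.014 0.014
0.125 174 rad -0.031 0.038 tan 0.002 0.039
0.140 215 rad -0.033 0.036 tan 0.010 0.040
0.155 198 rad -0.033 0.033 tan 0.014 0.040
0.170 188 rad -0.036 0.029 tan -0.000 0.038
0.185 162 rad -0.033 0.024 tan 0.016 0.040
0.200 157 rad -0.036 0.019 tan 0.014 0.043
0.215 156 rad -0.038 0.016 tan 0.006 0.043
0.230 118 rad -0.034 0.008 tan 0.018 0.040
0.245 124 rad -0.036 0.000 tan 0.024 0.040
0.260 73 rad -0.037 -0.007 tan 0.015 0.039
0.275 71 rad -0.046 -0.013 tan 0.013 0.039
0.290 71 rad -0.048 -0.027 tan 0.025 0.039
0.305 77 rad -0.049 -0.030 tan 0.032 0.045
0.320 59 rad -0.049 -0.032 tan 0.037 0.044
0.335 26 rad -0.050 -0.040 tan 0.034 0.042
top
0.020 16 rad -0.056 0.049 tan 0.005 0.011
0.035 4 rad -0.051 -0.046 tan 0.006 0.010
0.050 11 rad
[... 326 characters left out ...]
0.038
0.170 97 rad -0.038 0.012 tan -0.023 0.037
0.185 71 rad -0.038 0.008 tan -0.027 0.038
0.200 81 rad -0.041 0.012 tan -0.024 0.040
0.215 147 rad -0.040 0.030 tan -0.036 0.040
0.230 116 rad -0.039 0.026 tan -0.030 0.040
0.245 135 rad -0.038 0.008 tan -0.022 0.039
0.260 57 rad -0.038 0.002 tan -0.010 0.041
0.275 120 rad -0.048 0.022 tan -0.022 0.042
0.290 56 rad -0.052 0.024 tan -0.026 0.043
0.305 124 rad -0.053 0.038 tan -0.022 0.052
0.320 250 rad -0.053 0.038 tan -0.015 0.053
0.335 294 rad -0.053 0.036 tan -0.008 0.052
0.350 123 rad -0.053 0.033 tan 0.014 0.050
0.365 135 rad -0.051 0.017 tan 0.024 0.044
0.380 20 rad -0.050 -0.001 tan 0.030 0.050
0.395 38 rad -0.055 -0.009 tan 0.042 0.052
```

View pics/s_grip.png

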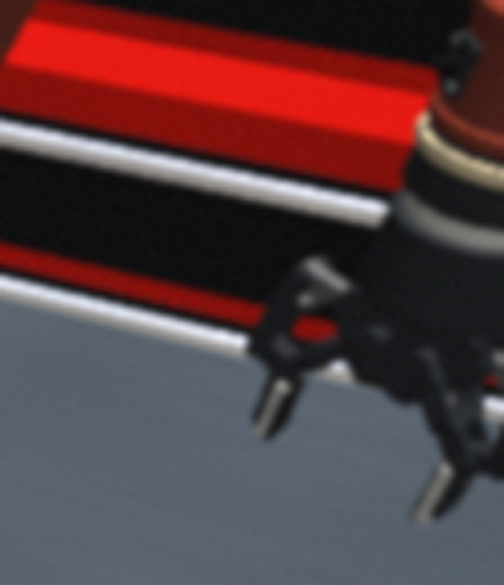

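```bash
python3 - <<'E'
from h import *
np.set_printoptions(precision=1,suppress=True)
C={n:dict(np.load(f'{n}0.npz')) for n in('scene','top')}
f=np.array([.1558,.457]); n_=np.hypot(1,f[0]); ex=np.array([1,-f[0],0])/n_; ey=np.array([f[0],1,0])/n_
y0=.2976;o=np.array([np.polyval(f,y0),y0,.2]); print('handle mid approx',o)
for n,c in C.items():
    P=cloud(c);  ok=(c['depth']>0)
    D=(P-o); h=np.stack([D@ex,D@ey,D[...,2]],-1)*1000
    m=ok&(abs(h[...,1])<60)&(abs(h[...,0])<45)&(h[...,2]>-135)&(h[...,2]<30)
    # exclude handle
    m&=~((np.hypot(h[...,0],h[...,2])<13.))
    m&=h[...,2]>-125
    Q=h[m]; rgb=c['img'][m]; vv,uu=np.where(m)
    print(n)
    for q,g,u,v in sorted(zip(Q.tolist(),rgb.tolist(),uu,vv),key=lambda a:-a[0][2]): print(np.array(q),g,u,v)
E
```

```text
handle mid approx [0.5 0.3 0.2]
scene
[ 6.1 17.6 21.7] [231, 231, 240] 382 222
[-1.1 19.6 20.1] [230, 234, 245] 384 221
[ 9.7 19.6 19.6] [230, 233, 243] 382 224
[10.3 22.4 18.8] [226, 228, 236] 383 225
[ 0.2 15.8 18.8] [229, 208, 222] 382 221
[-1.3 17.5 18.6] [231, 232, 242] 383 221
[-7.1 19.9 18.4] [230, 230, 240] 385 220
[ 7.  21.1 18.3] [228, 231, 241] 383 224
[ 5.4 18.1 18.2] [231, 234, 244] 382 223
[-6.1 18.  18. ] [230, 232, 241] 384 220
[10.5 15.7 17.8] [226, 227, 234] 380 224
[ 0.5 18.6 17.6] [231, 234, 244] 383 222
[ 3.4 19.8 17.6] [230, 233, 244] 383 223
[-9.5 16.7 17.5] [231, 197, 207] 384 219
[ 3.1 15.  17.4] [231, 214, 225] 381 222
[-5.5 16.1 17.3] [229, 210, 224] 383 220
[-1.1 20.3 17.3] [229, 233, 242] 384 222
[-2.9 22.  16.9] [217, 220, 231] 385 222
[-0.3 23.1 16.6] [204, 205, 214] 385 223
[ 7.9 17.2 16.6] [229, 232, 240] 381 224
[-10.3  21.3  16.6] [228, 204, 213] 386 220
[ 0.9 21.3 16.4] [226, 229, 238] 384 223
[-12.1  18.3  16.4] [232, 200, 211] 385 219
[-6.4 20.7 16.3] [228, 232, 240] 385 221
[ 4.5 15.9 16. ] [230, 230, 238] 381 223
[11.3 16.5 15.8] [227, 229, 236
[... 11716 characters left out ...]
4.8   14.2 -110.4] [139, 132, 133] 155 202
[  -4.4   17.1 -113.3] [215, 215, 227] 155 199
[ -17.8   14.4 -113.5] [126, 130, 137] 155 203
[  -8.2   20.1 -114.5] [213, 204, 207] 154 200
[ -10.4   12.8 -114.6] [135, 134, 138] 156 201
[  -3.7   14.2 -114.8] [220, 217, 222] 156 199
[  -0.8   18.4 -115.4] [214, 213, 227] 155 198
[  -0.1   15.5 -116.6] [222, 224, 233] 156 198
[  -7.3   17.5 -116.9] [204, 201, 205] 155 200
[   3.9   13.  -117.4] [139, 134, 139] 157 197
[   3.4   16.5 -117.8] [218, 218, 232] 156 197
[   0.6   12.5 -118.1] [150, 145, 149] 157 198
[  -4.4   21.9 -118.2] [200, 198, 207] 154 199
[  -6.4   15.1 -120.4] [190, 182, 184] 156 200
[   3.2   20.6 -120.5] [214, 213, 232] 155 197
```

arm_command --pt "-0.03 0 0 -8.4 100" --pt "-0.03 0 0 -8.4 100" --pt "0 -0.019 0.045 0 100" --pt "0 -0.019 0.045 0 100" --pt "0 -0.019 0.045 0 100" --pt "0 -0.019 0.045 0 100" --pt "0 -0.019 0.045 0 100" --pt "0 0 0 0 100"

```text
time_s: 1.1
position: [0.4414, 0.3417, 0.2897]
tool_rot: [-2.144, 1.565, -2.286]
force: [0.8, -0.2, -0.4]
width: 0.0856
```

```bash
cat >> h.py <<'E'
def go(xyz,jaw):
    """print shift (tool axes, after the yaw) and yaw to bring TCP to xyz with jaw dir at angle jaw (deg)"""
    s=get_state();R=R_of(s);p=s['position']
    a=np.degrees(np.arctan2(R[1,1],R[0,1])); d=(jaw-a+90)%180-90
    yd=np.array([np.cos(np.radians(jaw)),np.sin(np.radians(jaw))]); zd=np.array([yd[1],-yd[0]])
    D=np.array(xyz)-p
    if abs(d)>0 and (a+d-jaw)%360>90 and (a+d-jaw)%360<270: yd=-yd;zd=-zd
    print('t %.2f tcp %s jaw %.1f  | yaw(tool x) %.1f shift x %.4f y %.4f z %.4f | F %s w %.4f tilt %.3f'%(s['time_s'],np.round(p,4),a,-d,-D[2],D[:2]@yd,D[:2]@zd,np.round(s['force'],1),s['width'],abs(R[2,1])+abs(R[2,2])))
E
python3 -c "
from h import *
go([.4804,.3189,.29],81.1);go([.4804,.3189,.172],81.1)"
```

```text
t 1.10 tcp [0.4414 0.3417 0.2897] jaw 81.8  | yaw(tool x) 0.7 shift x -0.0003 y -0.0165 z 0.0420 | F [ 0.8 -0.2 -0.4] w 0.0856 tilt 0.008
t 1.10 tcp [0.4414 0.3417 0.2897] jaw 81.8  | yaw(tool x) 0.7 shift x 0.1177 y -0.0165 z 0.0420 | F [ 0.8 -0.2 -0.4] w 0.0856 tilt 0.008
```

arm_command --pt "0 -0.0165 0.042 0.7 100" --pt "0 0 0 0 100" --pt "0.03 0 0 0 100" --pt "0.03 0 0 0 100" --pt "0.015 0 0 0 100" --pt "0 0 0 0 100"

```text
time_s: 1.85
position: [0.4758, 0.3214, 0.2118]
tool_rot: [-2.536, 1.561, -2.688]
force: [-0.3, 0.3, -0.2]
width: 0.0852
```

```bash
python3 -c "
from h import *
go([.4804,.3189,.172],81.1)
for n in('scene','top'):
    c=shot(n);cv2.imwrite(f'pics/{n}1.png',cv2.resize((c['img'][160:290,310:440] if n=='scene' else c['img'][140:230,90:210])[:,:,::-1],None,fx=4.6,fy=4.6,interpolation=2))"
```

```text
t 1.85 tcp [0.4758 0.3214 0.2118] jaw 81.3  | yaw(tool x) 0.2 shift x 0.0398 y -0.0017 z 0.0049 | F [-0.3  0.3 -0.2] w 0.0852 tilt 0.013
```

View pics/scene1.png

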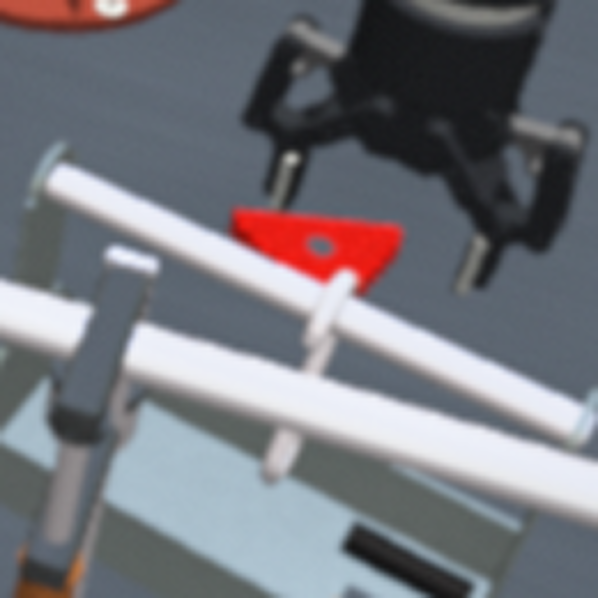

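View pics/top1.png

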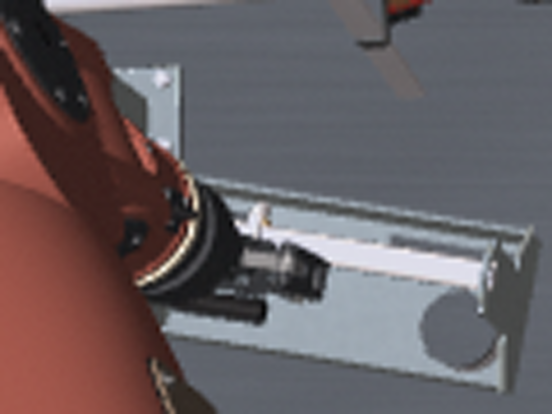

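arm_command --pt "0 -0.002 0.005 0 100" --pt "0.02 0 0 0 100" --pt "0.018 0 0 0 100" --pt "0 0 0 0 100" --pt "0 0 0 0 100" --grip_force 60

```text
time_s: 2.58
position: [0.4844, 0.32, 0.179]
tool_rot: [0.516, 1.57, 0.364]
force: [0.7, 0.0, 0.3]
width: 0.0853
```

```bash
python3 -c "
from h import *
go([.4804,.3189,.172],81.1)"
```

```text
t 2.58 tcp [0.4844 0.32   0.179 ] jaw 81.3  | yaw(tool x) 0.2 shift x 0.0070 y -0.0017 z -0.0038 | F [0.7 0.  0.3] w 0.0853 tilt 0.001
```

arm_command --pt "0.006 -0.002 -0.004 0 100" --pt "0 0 0 0 100"

```text
time_s: 2.82
position: [0.4805, 0.3187, 0.1739]
tool_rot: [0.58, 1.569, 0.429]
force: [-0.0, -0.5, 0.0]
width: 0.0855
```

```bash
python3 -c "
from h import *
go([.4804,.3189,.172],81.1)"
```

```text
t 2.83 tcp [0.4805 0.3187 0.1739] jaw 81.3  | yaw(tool x) 0.2 shift x 0.0019 y 0.0001 z -0.0001 | F [-0.  -0.5  0. ] w 0.0855 tilt 0.003
```

arm_command --pt "0 0 0 0 40" --pt "0 0 0 0 25" --pt "0 0 0 0 0" --pt "0 0 0 0 0" --pt "0 0 0 0 0" --pt "0 0 0 0 0" --grip_force 60

```text
time_s: 3.58
position: [0.4807, 0.3188, 0.1747]
tool_rot: [0.52, 1.568, 0.368]
force: [0.5, 1.0, 0.7]
width: 0.0082
```

```bash
python3 -c "
from h import *
go([.4804,.3189,.172],81.1)
for n in('scene','top'):
    c=shot(n);cv2.imwrite(f'pics/{n}2.png',cv2.resize((c['img'][160:290,310:440] if n=='scene' else c['img'][140:230,90:210])[:,:,::-1],None,fx=4.6,fy=4.6,interpolation=2))"
```

```text
t 3.58 tcp [0.4807 0.3188 0.1747] jaw 81.3  | yaw(tool x) 0.2 shift x 0.0027 y 0.0000 z -0.0004 | F [0.5 1.  0.7] w 0.0082 tilt 0.004
```

View pics/scene2.png

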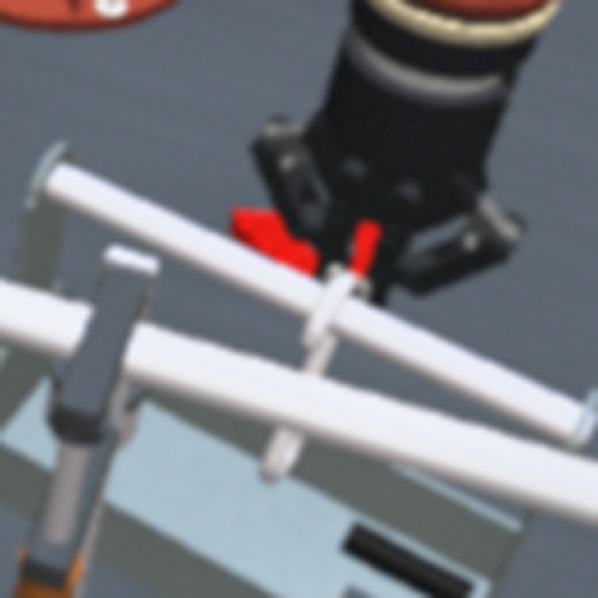

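arm_command --pt "-0.006 0 0 0 0" --pt "-0.01 0 -0.004 0 0" --pt "-0.012 0 -0.005 0 0" --pt "-0.015 0 -0.006 0 0" --pt "-0.01 0 -0.004 0 0" --pt "0 0 0 0 0"

```text
time_s: 4.42
position: [0.4604, 0.3223, 0.2323]
tool_rot: [0.658, 1.566, 0.507]
force: [-0.4, 0.1, -2.7]
width: 0.0084
```

```bash
python3 -c "
from h import *
go([.4804,.3189,.172],81.1)
for n in('scene','top'):
    c=shot(n);cv2.imwrite(f'pics/{n}3.png',cv2.resize((c['img'][160:290,310:440] if n=='scene' else c['img'][140:230,90:210])[:,:,::-1],None,fx=4.6,fy=4.6,interpolation=2))"
```

```text
t 4.42 tcp [0.4604 0.3223 0.2323] jaw 81.3  | yaw(tool x) 0.2 shift x 0.0603 y -0.0002 z 0.0203 | F [-0.4  0.1 -2.7] w 0.0084 tilt 0.006
```

View pics/scene3.png

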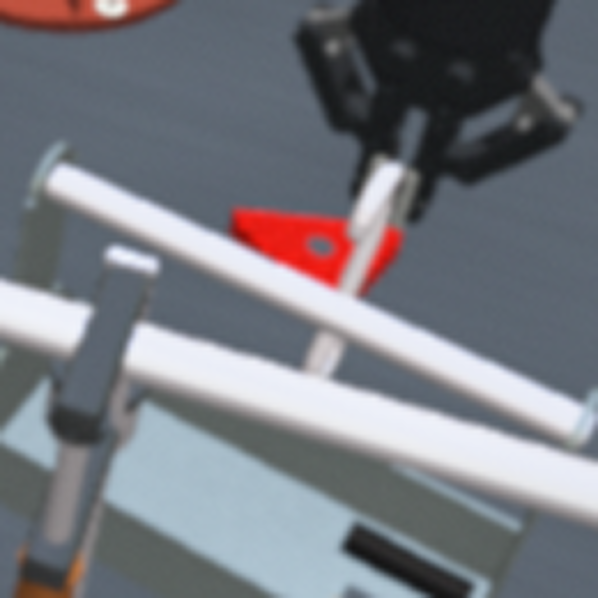

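arm_command --pt "0 0 -0.02 0 0" --pt "-0.02 0 -0.03 0 0" --pt "-0.05 0 -0.02 -6.6 0" --pt "-0.05 0 0 -6.6 0" --pt "0 0 0 0 0"

```text
time_s: 5.15
position: [0.3882, 0.3316, 0.3506]
tool_rot: [-2.594, 1.568, -2.509]
force: [0.1, 0.5, -1.3]
width: 0.0082
```

```bash
python3 -c "
from h import *
np.set_printoptions(precision=3,suppress=True)
go([.5,.2,.35],94.55)
c=dict(np.load('top0.npz'));P=cloud(c)
im=c['img']
for n,(u,v) in dict(spray=(299,118),spray2=(297,128),tape=(246,204),tin=(246,236),off=(338,272),pliers=(330,155),grinder=(188,130),cl=(167,125),cr=(338,118)).items(): print(n,P[v,u])
c=dict(np.load('scene0.npz'));P=cloud(c)
Q=P.reshape(-1,3);ok=c['depth'].ravel()>0
for nm,(x0,x1,y0,y1) in dict(region=(.55,.95,-.4,.2)).items():
    m=ok&(Q[:,0]>x0)&(Q[:,0]<x1)&(Q[:,1]>y0)&(Q[:,1]<y1)&(Q[:,2]>.03)&(Q[:,2]<.26)
    q=Q[m]
    H,ye,xe=np.histogram2d(q[:,1],q[:,0],bins=[np.arange(y0,y1+.01,.03),np.arange(x0,x1+.01,.03)])
    print('cols x',xe); 
    for i in range(len(ye)-1): print('%.2f'%ye[i],H[i].astype(int))
"
```

```text
t 5.15 tcp [0.388 0.332 0.351] jaw 94.9  | yaw(tool x) 0.3 shift x 0.0006 y -0.1400 z 0.1010 | F [ 0.1  0.5 -1.3] w 0.0082 tilt 0.005
spray [ 0.761 -0.164  0.166]
spray2 [ 0.678 -0.14   0.295]
tape [ 0.5    0.009 -0.   ]
tin [0.385 0.008 0.004]
off [ 0.266 -0.281  0.14 ]
pliers [ 0.685 -0.298  0.001]
grinder [0.668 0.175 0.299]
cl [0.701 0.247 0.251]
cr [ 0.705 -0.256  0.307]
cols x [0.55 0.58 0.61 0.64 0.67 0.7  0.73 0.76 0.79 0.82 0.85 0.88 0.91 0.94]
-0.40 [  0   0   0   0   0   0   0   0   0   0  71 125 131]
-0.37 [ 13   0   0   0   0   0   0   0   0   0  73 120 134]
-0.34 [ 48   0   0   0   0   0   0   0   0   0  78 131 146]
-0.31 [ 65  58   0   0   0   0   0   0   0   0  84 143 150]
-0.28 [ 63   0   0   0 370 129 338  76   0   0  80 144 147]
-0.25 [  0   0   0   0   0   0 120   1   0   0  87 147 161]
-0.22 [  0   0   0   0   0   0   0  10  10   0 181 313 330]
-0.19 [  0   0   0   0   0   0  33 269 269   0   0   0   0]
-0.16 [  0   0   0   0   0   0 108 483 265   0   0   0   0]
-0.13 [0 0 0 0 0 0 0 0 0 0 0 0 0]
-0.10 [0 0 0 0 0 0 0 0 0 0 0 0 0]
-0.07 [0 0 0 0 0 0 0 0 0 0 0 0 0]
-0.04 [0 0 0 0 0 0 0 0 0 0 0 0 0]
-0.01 [0 0 0 0 0 0 0 0 0 0 0 0 0]
0.02 [0 0 0 0 0 0 0 0 0 0 0 0 0]
0.05 [0 0 0 0 0 0 0 0 0 0 0 0 0]
0.08 [0 0 0 0 0 0 0 0 0 0 0 0 0]
0.11 [0 0 0 0 0 0 1 4 0 0 0 0 0]
0.14 [  0   0   0   0   0   0  37 170  85   0   0   0   0]
0.17 [  0   0   0   0   0   0  49 236  19   0   0   0   0]
```

```bash
cat > hk.py <<'E'
from h import *
np.set_printoptions(precision=1,suppress=True)
s=get_state();R=R_of(s);p=s['position']
for n in('scene','top'):
    c=shot(n); P=cloud(c); D=P-p; h=np.stack([D@R[:,2],D@R[:,1],-(D@R[:,0])],-1)*1000
    m=(c['depth']>0)&(abs(h[...,1])<9)&(h[...,0]>-30)&(h[...,0]<60)&(h[...,2]<48)&(h[...,2]>-130)&(c['img'].min(2)>110)
    print(n,m.sum())
    q=h[m]
    for z in range(48,-130,-6):
        k=q[(q[:,2]<=z)&(q[:,2]>z-6)]
        if len(k): print(z-3,len(k),'x',k[:,0].min(),np.median(k[:,0]),k[:,0].max(),'y',k[:,1].min(),np.median(k[:,1]),k[:,1].max())
    v,u=np.where(m)
    if len(u): 
        a=c['img'][max(0,v.min()-20):v.max()+20,max(0,u.min()-30):u.max()+30,::-1]; f=min(600/a.shape[0],700/a.shape[1]); cv2.imwrite(f'pics/hk_{n}_{s["time_s"]:.1f}.png',cv2.resize(a,None,fx=f,fy=f,interpolation=2)); print(f'hk_{n}_{s["time_s"]:.1f}.png')
E
python3 hk.py
```

```text
scene 340
45 20 x -5.297192140180729 27.392828635456688 37.2708557466312 y -2.0082936167588077 1.073553652365721 7.4789665669799135
39 39 x -9.576637663437195 36.81702606810887 47.20085133299455 y -7.926801515062477 0.21639062134209683 8.070748014348132
33 29 x 8.350170279514929 41.80122659623029 48.69709839579164 y -7.163178174499356 -0.2869822674694721 7.650131788342453
27 21 x 8.798174199123808 48.748655015046836 52.651020440194316 y -6.923063818000047 -0.26109390976318786 8.539330919931945
21 12 x 9.244825430104907 48.65040114445143 52.03981047199627 y -6.828502710102631 -0.36178699460922487 8.738024785250696
15 2 x 7.613546238633208 8.667186858280285 9.720827477927362 y -2.257579568532407 -2.007757839563711 -1.7579361105950149
9 4 x 9.964486696679767 10.521346906918051 11.471141902301033 y -7.299167718561389 -4.5310432946973345 -1.6850352938186242
3 2 x 11.411929525085986 11.45550791473468 11.499086304383374 y -2.265770871231862 -1.9183500667549174 -1.570929262277973
-3 11 x 11.455100245521004 16.682260297359036 19.733063977117812 y -3.3808921954025672 -1.2594422305189443 4.5066
[... 3044 characters left out ...]
6871160259739 y -4.693533744869238 -3.5101832159520967 -2.3268326870349556
-51 3 x 35.630390769715135 35.90397973495528 36.07292866998784 y -4.518764428058736 -1.8483310064814396 -0.48123457418525023
-63 3 x 40.02992198970226 40.21084652977688 40.376345471597645 y -3.482270225415925 -1.8432687537671082 0.8742999524869128
-69 2 x 43.861676870118615 43.953722347804174 44.04576782548974 y -2.2370163330009207 -0.864710983257484 0.5075943664859528
-75 1 x 44.890639367193835 44.890639367193835 44.890639367193835 y -2.56066081028968 -2.56066081028968 -2.56066081028968
-81 1 x 44.96012152962958 44.96012152962958 44.96012152962958 y -4.82236313186253 -4.82236313186253 -4.82236313186253
hk_top_5.2.png
```

```bash
cat >> h.py <<'E'
J=94.55
exr=np.array([.9969,.0793,0]);eyr=np.array([-.0793,.9969,0]);A=np.array([.6775,0,.29])
def rail(x,y,z): return A+x*exr+y*eyr+np.array([0,0,z-.29])
def gr(x,y,z): # target in rail coords
    s=get_state();d=s['position']-A; print('rail coords x %.4f y %.4f z %.4f'%(d@exr,d@eyr,d[2]+.29)); go(rail(x,y,z),J)
E
python3 -c "
from h import *
gr(-.11,0,.3262)"
```

```text
rail coords x -0.2632 y 0.3527 z 0.3472
t 5.25 tcp [0.3872 0.3308 0.3472] jaw 94.7  | yaw(tool x) 0.2 shift x 0.0210 y -0.3527 z 0.1532 | F [ 0.  -0.2 -1.5] w 0.0085 tilt 0.012
```

arm_command --pt "0 -0.044 0.015 0 0" --pt "0 -0.044 0.015 0 0" --pt "0 -0.044 0.015 0 0" --pt "0 -0.044 0.015 0 0" --pt "0 -0.044 0.02 0 0" --pt "0 -0.044 0.02 0 0" --pt "0 -0.044 0.02 0 0" --pt "0 -0.02 0.01 0 0" --pt "0 0 0 0 0" --pt "0 0 0 0 0"

```text
time_s: 6.5
position: [0.5416, 0.0032, 0.3278]
tool_rot: [-3.032, 1.534, -2.959]
force: [-0.4, 0.7, -1.2]
width: 0.0082
```

```bash
python3 -c "
from h import *
gr(-.11,0,.3262)"; python3 hk.py | grep -E "^(45|39|33|27|21|-9|-39|-75|-81|hk|sc|to) "
```

```text
rail coords x -0.1353 y 0.0140 z 0.3278
t 6.50 tcp [0.5416 0.0032 0.3278] jaw 94.2  | yaw(tool x) -0.4 shift x 0.0016 y -0.0140 z 0.0252 | F [-0.4  0.7 -1.2] w 0.0082 tilt 0.040
45 20 x 14.867459295825695 26.7105546593492 36.33490268834966 y -1.8169949379039494 2.6491919697682276 5.401992681323053
39 39 x 5.821097828110884 33.81715626884265 44.17520695345541 y -6.854268182801043 3.8414431513093144 8.04905801636708
33 24 x 4.217057914320445 43.73750304801527 48.24039145055543 y -8.20294503561728 3.362059255565316 8.645446515406382
27 13 x -6.57580375080941 47.77988969457556 50.18302128159517 y -3.217930253923068 1.1012246370565972 5.633999563399372
21 11 x 8.413440335876485 47.95925806377923 50.743226909693625 y -2.7872625633104233 2.031286582248378 5.3500164323815085
-9 12 x 15.966448148567608 17.61901993885525 21.383177665842272 y -3.5692594572950895 2.9427779737941284 6.838802871361846
-39 12 x 26.158026367803373 31.142693831834528 34.7151718192428 y -2.6155881752072223 2.123044532583509 6.3128197958917465
-75 12 x 38.76880062827049 44.781959189219265 48.090506406692676 y -2.662566448676649 3.396343120143057 5.9653403436227315
-81 17 x 3.399787709305283 13.548816424523768 48.211340038395036 y -1.7232713365046406 1.3628600581709136 6.230176789354498
```

```bash
sed -i "s/tilt %.3f'%/tilt(down-axis dx,dy) %s'%/; s/abs(R\[2,1\])+abs(R\[2,2\])))/np.round(R[:2,0],4)))/" h.py; python3 -c "
from h import *
gr(-.11,0,.3262); print(get_state()['qpos'],get_state()['dq'])"
```

```text
rail coords x -0.1352 y 0.0143 z 0.3282
t 6.60 tcp [0.5416 0.0035 0.3282] jaw 94.2  | yaw(tool x) -0.3 shift x 0.0020 y -0.0143 z 0.0252 | F [ 0.9 -0.6 -0.7] w 0.0086 tilt(down-axis dx,dy) [-0.0349 -0.0069]
[-0.12184904  0.32387156  0.14471142  1.42543461 -0.01109315 -0.1955481 ] [ 3.87834797e-03 -7.11017924e-03  7.01676348e-03  3.64964248e-03
  6.01516052e-05 -4.06628487e-03]
```

arm_command --pt "0 -0.007 0.0 -0.4 0" --pt "0 -0.007 0 0 0" --pt "0 0 0 0 0"

```text
time_s: 6.98
position: [0.5424, -0.0098, 0.329]
tool_rot: [-3.018, 1.536, -2.934]
force: [-0.4, -0.7, -1.3]
width: 0.0087
```

```bash
python3 -c "
from h import *
gr(-.11,0,.3262); print(get_state()['qpos'],get_state()['dq'])"
```

```text
rail coords x -0.1354 y 0.0010 z 0.3290
t 6.97 tcp [ 0.5424 -0.0098  0.329 ] jaw 94.8  | yaw(tool x) 0.3 shift x 0.0028 y -0.0010 z 0.0254 | F [-0.4 -0.7 -1.3] w 0.0087 tilt(down-axis dx,dy) [-0.0337 -0.0071]
[-0.14558148  0.32435278  0.14741857  1.42617653 -0.01192448 -0.22938895] [ 0.00911308 -0.00398773 -0.00384456 -0.00115704  0.00239992  0.00034868]
```

```bash
cat >> h.py <<'E'
def big(tx,tz):
    """hook_big in rail frame (mm) from hand pose; print tool-frame shift to bring it to (tx,0,tz) mm rel. rail axis"""
    s=get_state();R=R_of(s); b=s['position']+R@np.array([-.0193,0,.026]); d=b-A
    D=rail(tx/1000,0,.29+tz/1000)-b; t=R.T@D
    print('t %.2f big rel rail x %.1f y %.1f z %.1f | shift x %.4f y %.4f z %.4f | F %s w %.4f tilt %s'%(s['time_s'],d@exr*1e3,d@eyr*1e3,d[2]*1e3,*t,np.round(s['force'],1),s['width'],np.round(R[:2,0],3)))
E
python3 -c "
from h import *
big(-22.8,55.5)"
```

```text
t 6.97 big rel rail x -108.8 y 1.2 z 57.4 | shift x -0.0010 y -0.0016 z 0.0860 | F [-0.4 -0.7 -1.3] w 0.0087 tilt [-0.034 -0.007]
```

arm_command --pt "0 -0.0015 0.02 0 0" --pt "0 0 0.02 0 0" --pt "0 0 0.02 0 0" --pt "0 0 0.012 0 0" --pt "0 0 0.006 0 0" --pt "0 0 0 0 0"

```text
time_s: 7.72
position: [0.6222, -0.0045, 0.3269]
tool_rot: [-3.02, 1.537, -2.937]
force: [-0.1, -0.2, -0.9]
width: 0.0084
```

```bash
python3 -c "
from h import *
big(-22.8,55.5)
c=shot('scene');cv2.imwrite('pics/s5.png',cv2.resize(c['img'][90:260,190:330,::-1],None,fx=3.5,fy=3.5,interpolation=2))"
```

```text
t 7.72 big rel rail x -28.9 y 0.1 z 55.4 | shift x -0.0003 y -0.0001 z 0.0061 | F [-0.1 -0.2 -0.9] w 0.0084 tilt [-0.033 -0.007]
```

View pics/s5.png

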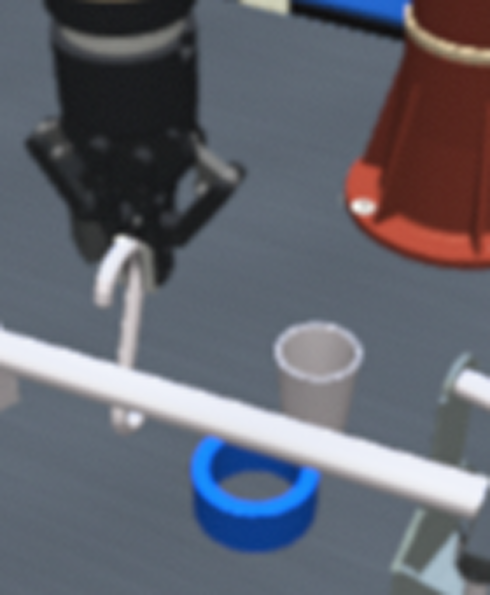

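arm_command --pt "0 0 0.007 0 0" --pt "0 0 0 0 0" --pt "0.01 0 0.004 0 0" --pt "0.01 0 0.004 0 0" --pt "0 0 0 0 0"

```text
time_s: 8.4
position: [0.6363, -0.0034, 0.3052]
tool_rot: [-3.021, 1.537, -2.938]
force: [-0.6, -0.8, -0.8]
width: 0.0085
```

```bash
python3 -c "
from h import *
big(0,0)"
```

```text
t 8.40 big rel rail x -14.7 y 0.1 z 33.6 | shift x 0.0331 y 0.0000 z 0.0158 | F [-0.6 -0.8 -0.8] w 0.0085 tilt [-0.033 -0.007]
```

arm_command --pt "0.007 0 0.005 0 0" --pt "0.008 0 0.003 0 0" --pt "0.006 0 0.003 0 0" --pt "0 0 0 0 0"

```text
time_s: 8.9
position: [0.6472, -0.0025, 0.282]
tool_rot: [-3.027, 1.536, -2.944]
force: [-0.5, -0.6, -1.1]
width: 0.0086
```

```bash
python3 -c "
from h import *
big(0,0)
c=shot('scene');cv2.imwrite('pics/s6.png',cv2.resize(c['img'][110:240,190:310,::-1],None,fx=4.5,fy=4.5,interpolation=2))"
```

```text
t 8.90 big rel rail x -3.8 y 0.1 z 10.4 | shift x 0.0103 y -0.0000 z 0.0042 | F [-0.5 -0.6 -1.1] w 0.0086 tilt [-0.034 -0.007]
```

View pics/s6.png

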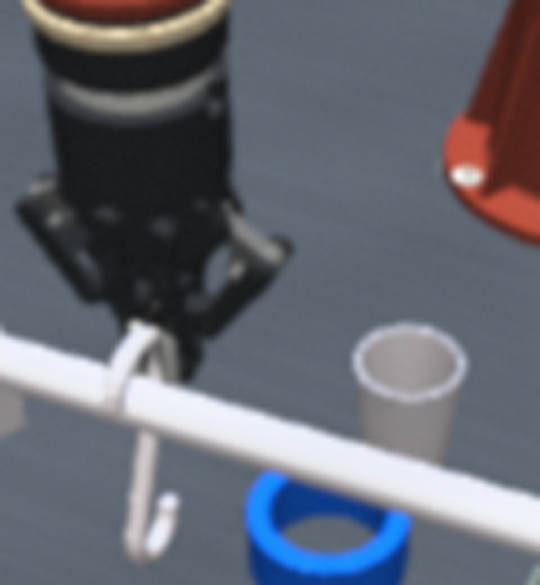

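arm_command --pt "0.005 0 0.002 0 0" --pt "0.005 0 0.002 0 0" --pt "0 0 0 0 0"

```text
time_s: 9.32
position: [0.6512, -0.0023, 0.272]
tool_rot: [-3.016, 1.538, -2.933]
force: [0.7, -1.3, -0.9]
width: 0.0085
```

```bash
python3 -c "
from h import *
big(0,-4)"
```

```text
t 9.32 big rel rail x 0.2 y -0.0 z 0.5 | shift x 0.0045 y 0.0001 z -0.0001 | F [ 0.7 -1.3 -0.9] w 0.0085 tilt [-0.032 -0.007]
```

arm_command --pt "0.002 0 0 0 0" --pt "0.001 0 0 0 0" --pt "0 0 0 0 0"

```text
time_s: 9.7
position: [0.6511, -0.0023, 0.2691]
tool_rot: [-3.013, 1.538, -2.93]
force: [0.5, -1.0, -0.9]
width: 0.0087
```

```bash
python3 -c "
from h import *
big(0,-4)"
```

```text
t 9.70 big rel rail x 0.1 y -0.0 z -2.5 | shift x 0.0015 y 0.0001 z -0.0001 | F [ 0.5 -1.  -0.9] w 0.0087 tilt [-0.032 -0.007]
```

arm_command --pt "0.001 0 0 0 0" --pt "0.0005 0 0 0 0" --pt "0 0 0 0 0"

```text
time_s: 10.07
position: [0.6512, -0.0024, 0.2678]
tool_rot: [-3.008, 1.538, -2.925]
force: [-0.4, -0.4, -1.7]
width: 0.0087
```

```bash
python3 -c "
from h import *
big(0,-4)"
```

```text
t 10.07 big rel rail x 0.2 y -0.1 z -3.7 | shift x 0.0003 y 0.0001 z -0.0001 | F [-0.4 -0.4 -1.7] w 0.0087 tilt [-0.032 -0.007]
```

arm_command --pt "0.001 0 0 0 0" --pt "0 0 0 0 0"

```text
time_s: 10.32
position: [0.6513, -0.0024, 0.2677]
tool_rot: [-2.996, 1.54, -2.913]
force: [-0.9, 0.1, -0.9]
width: 0.0082
```

```bash
python3 -c "
from h import *
big(0,-4)"
```

```text
t 10.32 big rel rail x 0.3 y -0.1 z -3.8 | shift x 0.0002 y 0.0001 z -0.0002 | F [-0.9  0.1 -0.9] w 0.0082 tilt [-0.03  -0.007]
```

arm_command --pt "0.0012 0 0 0 0" --pt "0 0 0 0 0"

```text
time_s: 10.58
position: [0.6513, -0.0024, 0.2676]
tool_rot: [-2.978, 1.541, -2.895]
force: [-1.0, 0.4, -0.6]
width: 0.0087
```

```bash
python3 -c "
from h import *
big(0,-4)"
```

```text
t 10.57 big rel rail x 0.3 y -0.1 z -3.9 | shift x 0.0001 y 0.0001 z -0.0003 | F [-1.   0.4 -0.6] w 0.0087 tilt [-0.029 -0.007]
```

arm_command --pt "0 0 0 0 30" --pt "0 0 0 0 50" --pt "0 0 0 0 60" --pt "0 0 0 0 60" --pt "0 0 0 0 60"

```text
time_s: 11.2
position: [0.6515, -0.0024, 0.2668]
tool_rot: [-2.986, 1.54, -2.903]
force: [0.0, 0.7, 0.6]
width: 0.0512
```

```bash
python3 -c "
from h import *
big(0,-4)
c=shot('scene');cv2.imwrite('pics/s7.png',cv2.resize(c['img'][110:240,190:310,::-1],None,fx=4.5,fy=4.5,interpolation=2))"
```

```text
t 11.20 big rel rail x 0.5 y -0.1 z -4.7 | shift x -0.0007 y 0.0001 z -0.0005 | F [0.  0.7 0.6] w 0.0512 tilt [-0.03  -0.007]
```

View pics/s7.png

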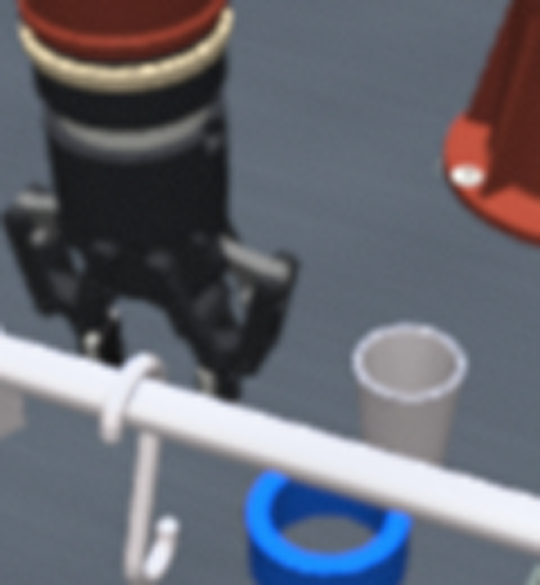

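arm_command --pt "0 0 -0.03 0 60" --pt "0 0 -0.05 0 60" --pt "-0.02 0 -0.05 0 60" --pt "0 0 0 0 60"

```text
time_s: 11.75
position: [0.519, -0.0132, 0.2901]
tool_rot: [-2.984, 1.54, -2.901]
force: [0.6, -0.7, -0.4]
width: 0.0516
```

```bash
python3 - <<'E'
from h import *
np.set_printoptions(precision=4,suppress=True)
big(0,0)
C={n:dict(np.load(f'{n}0.npz')) for n in('scene','top')}
for n,c in C.items():
    Q=cloud(c).reshape(-1,3);ok=c['depth'].ravel()>0
    b=ok&(Q[:,0]>.42)&(Q[:,0]<.62)&(Q[:,1]>-.42)&(Q[:,1]<-.22)
    m=b&(Q[:,2]>.066)&(Q[:,2]<.082)
    print(n,'rim',m.sum(),cv2.minAreaRect(Q[m][:,:2].astype(np.float32)*1000))
    m=b&(Q[:,2]>.095)&(Q[:,2]<.17); q=Q[m]
    print(' hoop',m.sum(),q.mean(0),'zmax',q[:,2].max()); 
    print(' line',cv2.fitLine(q[:,:2].astype(np.float32)*1000,cv2.DIST_L2,0,.01,.01).ravel(), cv2.minAreaRect(q[:,:2].astype(np.float32)*1000))
    t=q[q[:,2]>.145]; print(' top',len(t),t.mean(0) if len(t) else '')
    m=b&(Q[:,2]>.01)&(Q[:,2]<.082); print(' all',cv2.minAreaRect(Q[m][:,:2].astype(np.float32)*1000))
    m=b&(Q[:,2]>.0)&(Q[:,2]<.06); print(' z hist',np.histogram(Q[b][:,2],np.arange(-.005,.16,.01)))
c=C['top'];print([proj(c,p) for p in ([.5,-.32,.074],)])
E
```

```text
t 11.75 big rel rail x -132.4 y -0.4 z 18.7 | shift x 0.0146 y 0.0000 z 0.1329 | F [ 0.6 -0.7 -0.4] w 0.0516 tilt [-0.03  -0.007]
scene rim 147 ((524.7809448242188, -287.8626708984375), (71.82671356201172, 119.59705352783203), 63.011451721191406)
 hoop 64 [ 0.5218 -0.2942  0.136 ] zmax 0.15452757572046433
 line [   0.4617    0.887   521.8325 -294.1735] ((522.1776123046875, -292.33428955078125), (66.53337860107422, 8.38517951965332), 62.787803649902344)
 top 26 [ 0.5263 -0.2852  0.1499]
 all ((525.1815185546875, -288.06671142578125), (71.82671356201172, 120.49624633789062), 63.011451721191406)
 z hist (array([1188,   95,  116,  137,  135,  126,  146,  149,   14,    7,    3,
          8,    5,    6,   16,   26]), array([-0.005,  0.005,  0.015,  0.025,  0.035,  0.045,  0.055,  0.065,
        0.075,  0.085,  0.095,  0.105,  0.115,  0.125,  0.135,  0.145,
        0.155]))
top rim 119 ((523.5232543945312, -289.76214599609375), (71.23590087890625, 120.44474029541016), 63.551578521728516)
 hoop 68 [ 0.523  -0.2891  0.1392] zmax 0.15663886866521057
 line [   0.4696    0.8829  523.0421 -289.1414] ((523.5945434570312, -291.6385498046875), (75.30107116699219, 10.594008445739746), 62.1022834777832)
 top 37 [ 0.5227 -0.291   0.1506]
 all ((525.91162109375, -292.4559631347656), (72.25732421875, 131.6237335205078), 55.914344787597656)
 z hist (array([2241,  284,   40,   44,   45,   45,   59,   81,   48,    8,    5,
          4,    4,    8,   10,   34]), array([-0.005,  0.005,  0.015,  0.025,  0.035,  0.045,  0.055,  0.065,
        0.075,  0.085,  0.095,  0.105,  0.115,  0.125,  0.135,  0.145,
        0.155]))
[(np.float64(342.543079338152), np.float64(201.4633886917609))]
```

```bash
cat >> h.py <<'E'
PA=62.9
def pot_h(P,c0=(.5242,-.2895),a=PA):
    yd=np.array([np.cos(np.radians(a)),np.sin(np.radians(a))]);xd=np.array([yd[1],-yd[0]]); D=P[...,:2]-np.array(c0)
    return np.stack([D@xd,D@yd,P[...,2]],-1)*1000
E
python3 - <<'E'
from h import *
c=shot('top');s=shot('scene')
np.savez('top1.npz',**c);np.savez('scene1.npz',**s)
for n,k in (('top',c),('scene',s)):
    h=pot_h(cloud(k)); ok=k['depth']>0
    m=ok&(abs(h[...,0])<75)&(abs(h[...,1])<50)&(h[...,2]>5)&(h[...,2]<90)
    print(n,'cells: x rows, y cols -45..45: median z (count)')
    for x in range(-70,70,10):
        r=[]
        for y in range(-45,45,9):
            q=h[m&(h[...,0]>=x)&(h[...,0]<x+10)&(h[...,1]>=y)&(h[...,1]<y+9)]
            r.append('%3d'%np.median(q[:,2]) if len(q) else ' . ')
        print(x+5,' '.join(r))
    a=k['img'][155:235,300:380] if n=='top' else k['img'][150:230,130:210]
    cv2.imwrite(f'pics/pot_{n}.png',cv2.resize(a[:,:,::-1],None,fx=7,fy=7,interpolation=2))
E
```

```text
top cells: x rows, y cols -45..45: median z (count)
-65   6  46  31  42  61  56  63  46  17  . 
-55  .   66  54  34  45  49  39  57  45   7
-45  .   54  .    5  .    6   5  75  55   6
-35  .   50  10   7   6   7   6  73  54  . 
-25  .   51  60   8  65  33   6  75  31   5
-15  .   56   8   7   6   7   8  75  45   5
-5  79  52   6  42  35   8   8  74  59  . 
5  .   55   5   5   6   6   5  76  .    8
15  .   31  10   8  .    6   6  74  .   . 
25  .   35   6   6   6   9   5  63  27  . 
35  .   56  57  17   8   5   6  68  42  . 
45  .   51  .    6   7   8   7  60  42  . 
55   7  49  40  46  31  45  40  64  60   5
65   7  .   69  .   .   .   .   .   .    5
scene cells: x rows, y cols -45..45: median z (count)
-65  .   71  71  72  .   .   .   .   .   . 
-55  .   64  64  69  67  73  72  20  21  . 
-45  .   70  71  .   .   .   .   27  26  . 
-35  .   70  .   .   .   .   .   32  27  . 
-25  .   25  .   .   .   .   .   43  33  . 
-15  .   31  29  .   .   .   .   40  40  . 
-5  .   35  .   54  53  .   78  23  43  55
5  .   41  .   .   .   .   67  41  49  69
15  .   48  40  .   70  67  .   45  36  . 
25  .   49  50  .   .   .   .   33  46  . 
35  .   50  72  53  .   .   .   40  41  . 
45  .   52  .   .   .   .   .   38  47  . 
55  .   62  47  42  46  39  45  41  39  . 
65  .   .   .   .   .   .   73  28  .   .
```

View pics/pot_top.png

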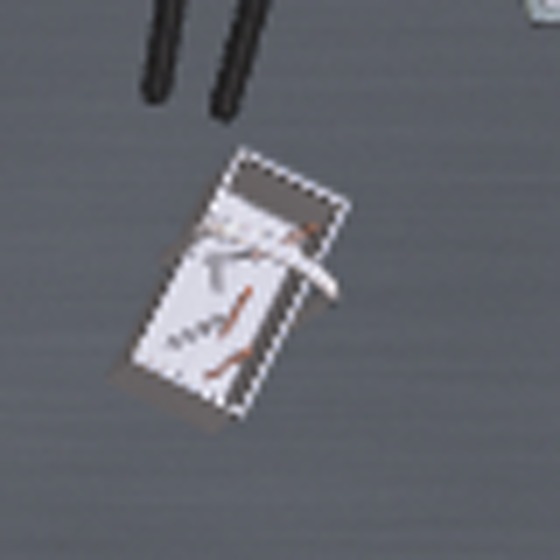

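```bash
python3 - <<'E'
from h import *
np.set_printoptions(precision=1,suppress=True)
T=dict(np.load('top1.npz'));S=dict(np.load('scene1.npz'))
# rim: bright pixels in top image cast onto z=.074
im=T['img'].astype(int); g=im.min(2)
v,u=np.mgrid[:384,:512]
P=np.array([[onz(T,a,b,.074) for a in range(300,380)] for b in range(155,235)])
h=pot_h(P); gg=g[155:235,300:380]
for nm,sel,ax,rng in (('y-',(abs(h[...,0]+5)<40),1,(-45,-15)),('y+',(abs(h[...,0]+5)<40),1,(15,45)),('x-',abs(h[...,1])<22,0,(-75,-45)),('x+',abs(h[...,1])<22,0,(45,75))):
    b=np.arange(rng[0],rng[1],2.)
    print(nm,[ (int(e),int(np.mean(gg[sel&(h[...,ax]>=e)&(h[...,ax]<e+2)]))) for e in b if (sel&(h[...,ax]>=e)&(h[...,ax]<e+2)).any()])
for n,k in(('top',T),('scene',S)):
    H=pot_h(cloud(k));m=(k['depth']>0)&(H[...,2]>69)&(H[...,2]<80)&(abs(H[...,0])<80)&(abs(H[...,1])<50)
    q=H[m]; 
    for lo,hi in((-45,-15),(15,45)):
        a=q[(q[:,1]>lo)&(q[:,1]<hi)&(abs(q[:,0])<48)]; print(n,'y wall',len(a),np.percentile(a[:,1],[5,50,95]), np.polyfit(a[:,0],a[:,1],1) if len(a)>5 else '')
    for lo,hi in((-75,-45),(45,75)):
        a=q[(q[:,0]>lo)&(q[:,0]<hi)&(abs(q[:,1])<20)]; print(n,'x wall',len(a),np.percentile(a[:,0],[5,50,95]) if len(a) else '')
E
```

```text
y- [(-45, 100), (-43, 104), (-41, 107), (-39, 100), (-37, 103), (-35, 117), (-33, 156), (-31, 186), (-29, 107), (-27, 94), (-25, 98), (-23, 113), (-21, 150), (-19, 194), (-17, 193)]
y+ [(15, 200), (17, 207), (19, 206), (21, 208), (23, 197), (25, 202), (27, 125), (29, 91), (31, 91), (33, 91), (35, 92), (37, 91), (39, 92), (41, 92), (43, 93)]
x- [(-75, 97), (-73, 98), (-71, 98), (-69, 98), (-67, 98), (-65, 99), (-63, 99), (-61, 122), (-59, 205), (-57, 188), (-55, 200), (-53, 210), (-51, 197), (-49, 195), (-47, 185)]
x+ [(45, 98), (47, 99), (49, 99), (51, 99), (53, 99), (55, 78), (57, 165), (59, 158), (61, 105), (63, 94), (65, 90), (67, 91), (69, 90), (71, 91), (73, 91)]
top y wall 27 [-33.8 -31.  -23.4] [  0.  -30.2]
top y wall 24 [25.6 26.6 30.2] [-0. 27.]
top x wall 14 [-60.1 -58.4 -56.8]
top x wall 13 [57.3 58.1 59.1]
scene y wall 24 [-32.7 -28.7 -19.6] [  0.  -28.3]
scene y wall 32 [25.1 27.5 34.9] [-0.1 30.2]
scene x wall 8 [-60.  -58.1 -57.3]
scene x wall 11 [56.9 58.9 59.8]
```

arm_command --pt "0 0 0 8 50" --pt "0 0 0 8 50" --pt "0 0 0 8 50" --pt "0 0 0 8 50" --pt "0 0 0 0 50"

```text
time_s: 12.48
position: [0.5257, -0.0131, 0.2845]
tool_rot: [-2.467, 1.537, -2.957]
force: [0.3, 0.2, -0.6]
width: 0.0425
```

```bash
python3 -c "
from h import *
go([.4867,-.2399,.15],62.9)"
```

```text
t 12.47 tcp [ 0.5257 -0.0131  0.2845] jaw 61.9  | yaw(tool x) -1.0 shift x 0.1345 y -0.2197 z 0.0686 | F [ 0.3  0.2 -0.6] w 0.0425 tilt(down-axis dx,dy) [-0.0334 -0.0062]
```

arm_command --pt "0 -0.037 0.01 -1 50" --pt "0 -0.037 0.01 0 50" --pt "0 -0.037 0.01 0 50" --pt "0 -0.037 0.01 0 50" --pt "0 -0.037 0.01 0 50" --pt "0 -0.02 0.01 0 50" --pt "0 0 0 0 50"

```text
time_s: 13.35
position: [0.4902, -0.23, 0.283]
tool_rot: [-2.566, 1.535, -3.01]
force: [-0.8, 0.0, -0.5]
width: 0.0421
```

```bash
python3 -c "
from h import *
go([.4867,-.2399,.15],62.9)"
```

```text
t 13.35 tcp [ 0.4902 -0.23    0.283 ] jaw 64.6  | yaw(tool x) 1.7 shift x 0.1330 y -0.0104 z 0.0014 | F [-0.8  0.  -0.5] w 0.0421 tilt(down-axis dx,dy) [-0.0359 -0.0047]
```

arm_command --pt "0.04 -0.008 0.0 1.5 50" --pt "0.04 0 0 0 50" --pt "0.04 0 0 0 50" --pt "0 0 0 0 50"

```text
time_s: 13.85
position: [0.4842, -0.2355, 0.1598]
tool_rot: [-2.57, 1.536, -3.031]
force: [0.2, 0.8, 0.6]
width: 0.0427
```

```bash
python3 -c "
from h import *
go([.4867,-.2399,.15],62.9)"
```

```text
t 13.85 tcp [ 0.4842 -0.2355  0.1598] jaw 63.7  | yaw(tool x) 0.8 shift x 0.0098 y -0.0028 z 0.0042 | F [0.2 0.8 0.6] w 0.0427 tilt(down-axis dx,dy) [-0.035  -0.0039]
```

arm_command --pt "-0.05 0 0 0 50" --pt "-0.05 0 0 0 50" --pt "0 0 0 0 50"

```text
time_s: 14.22
position: [0.4894, -0.2335, 0.2668]
tool_rot: [-2.539, 1.538, -2.993]
force: [0.9, -0.3, -0.2]
width: 0.0428
```

```bash
python3 -c "
from h import *
go([.4867,-.2399,.15],62.9);print(get_state()['dq'])"
```

```text
t 14.22 tcp [ 0.4894 -0.2335  0.2668] jaw 64.0  | yaw(tool x) 1.1 shift x 0.1168 y -0.0069 z 0.0005 | F [ 0.9 -0.3 -0.2] w 0.0428 tilt(down-axis dx,dy) [-0.0326 -0.0049]
[ 6.35016085e-03  2.05708127e-02 -4.52480775e-02 -1.13439360e-02
 -7.77873399e-06 -4.14992474e-03]
```

arm_command --pt "0 0 -0.06 0 50" --pt "0 0 -0.06 0 50" --pt "0 0 0 0 50"

```text
time_s: 14.6
position: [0.38, -0.1786, 0.2712]
tool_rot: [-2.527, 1.539, -2.977]
force: [0.1, -0.3, 0.8]
width: 0.0429
```

```bash
python3 -c "
from h import *
go([.4867,-.2399,.15],62.9);print(get_state()['dq'])"
```

```text
t 14.60 tcp [ 0.38   -0.1786  0.2712] jaw 64.3  | yaw(tool x) 1.4 shift x 0.1212 y -0.0059 z 0.1229 | F [ 0.1 -0.3  0.8] w 0.0429 tilt(down-axis dx,dy) [-0.0315 -0.0052]
[ 0.00665069  0.04090195  0.08905021 -0.02999389  0.00297147  0.00046503]
```

arm_command --pt "-0.06 0 0 0 50" --pt "-0.06 0 0 0 50" --pt "-0.06 0 0 0 50" --pt "0.06 0 0 0 50" --pt "0.06 0 0 0 50" --pt "0.06 0 0 0 50" --pt "0 0 0 0 50"

```text
time_s: 15.48
position: [0.394, -0.1846, 0.2863]
tool_rot: [-1.405, 1.549, -1.847]
force: [0.1, -0.6, 1.1]
width: 0.0428
```

```bash
python3 -c "
from h import *
go([.4867,-.2399,.15],62.9);print(get_state()['dq'])"
```

```text
t 15.47 tcp [ 0.394  -0.1846  0.2863] jaw 64.7  | yaw(tool x) 1.8 shift x 0.1363 y -0.0070 z 0.1077 | F [ 0.1 -0.6  1.1] w 0.0428 tilt(down-axis dx,dy) [-0.0059 -0.0209]
[ 5.26058653e-03 -3.47457256e-02  1.63145727e-01  4.29945522e-02
  1.29385174e-04 -8.56029043e-04]
```

arm_command --pt "0.02 0 0.03 1.8 50" --pt "0.02 0 0.03 0 50" --pt "0.02 -0.003 0.03 0 50" --pt "0.02 -0.003 0.017 0 50" --pt "0.02 0 0 0 50" --pt "0 0 0 0 50"

```text
time_s: 16.23
position: [0.5047, -0.2493, 0.2046]
tool_rot: [-0.641, 1.531, -1.111]
force: [-0.5, 0.6, 0.2]
width: 0.0427
```

```bash
python3 -c "
from h import *
go([.4867,-.2399,.15],62.9);print(get_state()['dq'])"
```

```text
t 16.23 tcp [ 0.5047 -0.2493  0.2046] jaw 63.1  | yaw(tool x) 0.2 shift x 0.0546 y 0.0001 z -0.0203 | F [-0.5  0.6  0.2] w 0.0427 tilt(down-axis dx,dy) [ 0.0177 -0.0357]
[ 0.00190885 -0.01198916  0.08840461  0.03364474 -0.00037632 -0.00095358]
```

arm_command --pt "0.02 0 -0.014 0 50" --pt "0.02 0 -0.008 0 50" --pt "0.015 0 0 0 50" --pt "0 0 0 0 50"

```text
time_s: 16.73
position: [0.4935, -0.2453, 0.158]
tool_rot: [-0.495, 1.517, -0.964]
force: [-0.7, -0.9, -0.2]
width: 0.0428
```

```bash
python3 -c "
from h import *
go([.4867,-.2399,.10],62.9);print(get_state()['dq'])"
```

```text
t 16.73 tcp [ 0.4935 -0.2453  0.158 ] jaw 63.1  | yaw(tool x) 0.2 shift x 0.0580 y 0.0017 z -0.0085 | F [-0.7 -0.9 -0.2] w 0.0428 tilt(down-axis dx,dy) [ 0.0304 -0.0438]
[ 2.17045124e-03 -2.08437079e-02  4.17068944e-02  2.49972386e-02
 -4.93947269e-05 -1.90690392e-04]
```

arm_command --pt "0 0 0 0 50" --pt "0 0 0 0 50"

```text
time_s: 16.98
position: [0.4951, -0.2462, 0.1601]
tool_rot: [-0.473, 1.515, -0.942]
force: [-0.4, -0.5, 0.5]
width: 0.0426
```

```bash
python3 -c "
from h import *
go([.4867,-.2399,.10],62.9);print(get_state()['dq'])"
```

```text
t 16.98 tcp [ 0.4951 -0.2462  0.1601] jaw 63.1  | yaw(tool x) 0.2 shift x 0.0601 y 0.0018 z -0.0104 | F [-0.4 -0.5  0.5] w 0.0426 tilt(down-axis dx,dy) [ 0.033  -0.0454]
[ 9.67469313e-04 -3.79394577e-03  1.57841274e-02  9.45119448e-03
  7.27466088e-05  1.25336203e-03]
```

arm_command --pt "0.012 0 -0.004 0 50" --pt "0.012 0 -0.005 0 50" --pt "0.012 0 0 0 50" --pt "0.012 0 0 0 50" --pt "0 0 0 0 50"

```text
time_s: 17.6
position: [0.4877, -0.2439, 0.1078]
tool_rot: [-0.483, 1.516, -0.951]
force: [0.0, 0.3, -0.0]
width: 0.0423
```

```bash
python3 -c "
from h import *
go([.4867,-.2399,.10],62.9);print(get_state()['dq'])"
```

```text
t 17.60 tcp [ 0.4877 -0.2439  0.1078] jaw 63.1  | yaw(tool x) 0.2 shift x 0.0078 y 0.0031 z -0.0027 | F [ 0.   0.3 -0. ] w 0.0423 tilt(down-axis dx,dy) [ 0.0319 -0.0447]
[ 0.00189219 -0.00586113  0.01163779  0.00166375 -0.00191274 -0.0002308 ]
```

arm_command --pt "0.012 0.004 -0.004 0 50" --pt "0.014 0 -0.002 0 50" --pt "0.014 0 0 0 50" --pt "0 0 0 0 50"

```text
time_s: 18.1
position: [0.4864, -0.24, 0.0699]
tool_rot: [-0.482, 1.511, -0.951]
force: [-9.7, 11.3, 33.0]
width: 0.0429
```

```bash
python3 -c "
from h import *
go([.4867,-.2399,.04],62.9)
for n in('scene','top'):
    c=shot(n);a=c['img'][100:230,100:230] if n=='scene' else c['img'][150:240,280:380]
    cv2.imwrite(f'pics/{n}8.png',cv2.resize(a[:,:,::-1],None,fx=4.5,fy=4.5,interpolation=2))"
```

```text
t 18.10 tcp [ 0.4864 -0.24    0.0699] jaw 63.1  | yaw(tool x) 0.2 shift x 0.0299 y 0.0002 z 0.0002 | F [-9.7 11.3 33. ] w 0.0429 tilt(down-axis dx,dy) [ 0.035 -0.049]
```

View pics/scene8.png

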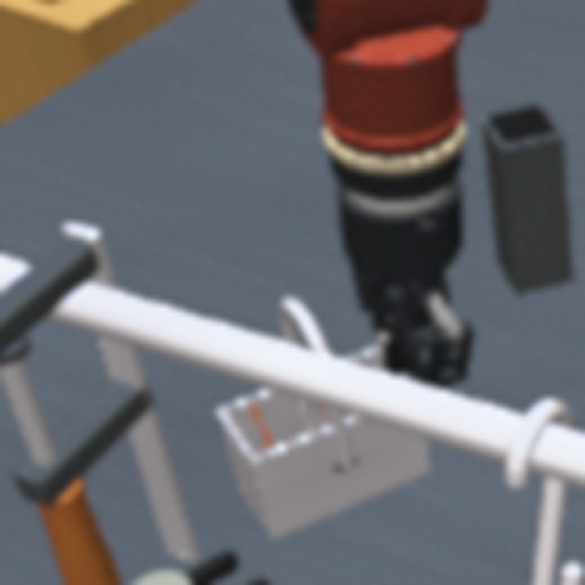

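View pics/top8.png

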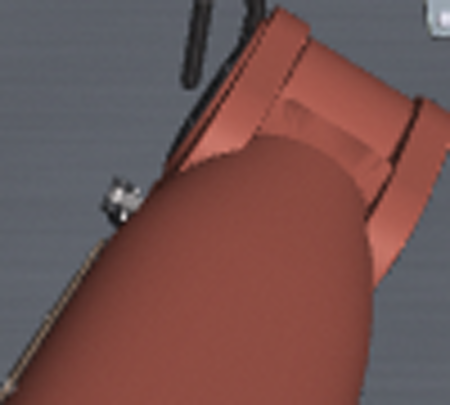

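arm_command --pt "-0.02 0 0 0 50" --pt "-0.03 0 0 0 60" --pt "-0.04 0 -0.02 0 80" --pt "-0.02 0 -0.06 0 100" --pt "0 0 -0.06 0 100" --pt "0 0 0 0 100"

```text
time_s: 18.95
position: [0.3545, -0.1698, 0.1716]
tool_rot: [-0.491, 1.511, -0.959]
force: [0.5, -0.5, 0.3]
width: 0.0854
```

```bash
python3 - <<'E'
from h import *
go([.4728,-.2648,.16],62.9)
for n in('scene','top'):
    c=shot(n);np.savez(n+'2.npz',**c);a=c['img'][100:230,100:230] if n=='scene' else c['img'][150:240,280:380]
    cv2.imwrite(f'pics/{n}9.png',cv2.resize(a[:,:,::-1],None,fx=4.5,fy=4.5,interpolation=2))
    Q=cloud(c).reshape(-1,3);ok=c['depth'].ravel()>0
    b=ok&(Q[:,0]>.42)&(Q[:,0]<.64)&(Q[:,1]>-.42)&(Q[:,1]<-.20)
    m=b&(Q[:,2]>.066)&(Q[:,2]<.082)
    print(n,'rim',m.sum(),cv2.minAreaRect(Q[m][:,:2].astype(np.float32)*1000))
    m=b&(Q[:,2]>.095)&(Q[:,2]<.17); q=Q[m]
    if len(q)>5: print(' hoop',m.sum(),q.mean(0),cv2.minAreaRect(q[:,:2].astype(np.float32)*1000))
E
```

```text
t 18.95 tcp [ 0.3545 -0.1698  0.1716] jaw 63.1  | yaw(tool x) 0.2 shift x 0.0116 y -0.0307 z 0.1486 | F [ 0.5 -0.5  0.3] w 0.0854 tilt(down-axis dx,dy) [ 0.0342 -0.0488]
scene rim 143 ((524.8941040039062, -287.78570556640625), (70.00655364990234, 119.56603240966797), 62.9920768737793)
 hoop 65 [ 0.52175524 -0.29430623  0.1362386 ] ((522.330810546875, -292.2501525878906), (66.67815399169922, 7.81115198135376), 62.21268844604492)
top rim 98 ((527.6329956054688, -294.8688659667969), (74.17207336425781, 114.75540924072266), 54.79927444458008)
 hoop 69 [ 0.52294881 -0.28931926  0.13945698] ((522.794189453125, -290.8507995605469), (74.99462890625, 9.112229347229004), 63.85844039916992)
```

View pics/scene9.png

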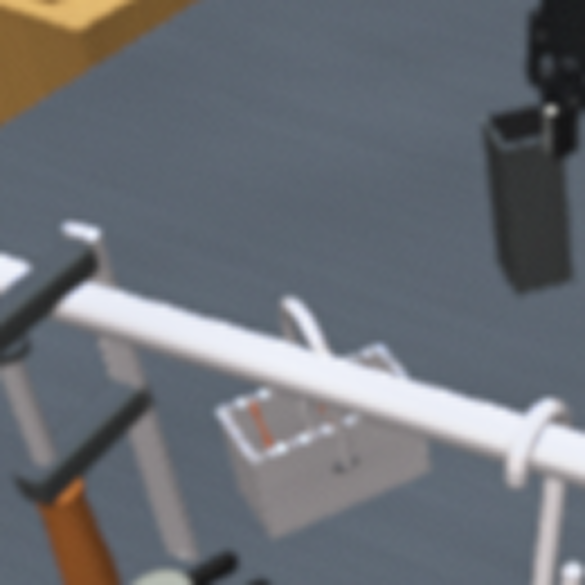

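View pics/top9.png

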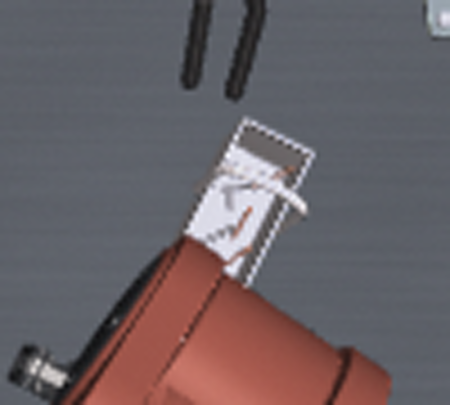

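arm_command --pt "0 -0.0077 0.037 0 100" --pt "0 -0.0077 0.037 0 100" --pt "0 -0.0077 0.037 0 100" --pt "0 -0.0077 0.025 0 100" --pt "0 0 0 0 100"

```text
time_s: 19.68
position: [0.4759, -0.2682, 0.1797]
tool_rot: [-0.444, 1.503, -0.912]
force: [0.3, -0.2, -1.2]
width: 0.0854
```

```bash
python3 -c "
from h import *
go([.4728,-.2648,.11],62.9)"
```

```text
t 19.68 tcp [ 0.4759 -0.2682  0.1797] jaw 63.1  | yaw(tool x) 0.2 shift x 0.0697 y 0.0016 z -0.0044 | F [ 0.3 -0.2 -1.2] w 0.0854 tilt(down-axis dx,dy) [ 0.0417 -0.0539]
```

arm_command --pt "0.02 0.002 -0.004 0 100" --pt "0.02 0.001 -0.003 0 100" --pt "0.02 0.001 -0.002 0 100" --pt "0.01 0 0 0 100" --pt "0 0 0 0 100"

```text
time_s: 20.3
position: [0.4735, -0.2639, 0.1051]
tool_rot: [-0.446, 1.504, -0.914]
force: [-0.4, 0.8, 0.1]
width: 0.0854
```

```bash
python3 -c "
from h import *
go([.4728,-.2648,.033],62.9)"
```

```text
t 20.30 tcp [ 0.4735 -0.2639  0.1051] jaw 63.2  | yaw(tool x) 0.3 shift x 0.0721 y -0.0011 z -0.0003 | F [-0.4  0.8  0.1] w 0.0854 tilt(down-axis dx,dy) [ 0.0407 -0.0527]
```

arm_command --pt "0.015 0 -0.001 0 100" --pt "0.015 0 -0.001 0 100" --pt "0.012 0 -0.001 0 100" --pt "0 0 0 0 100"

```text
time_s: 20.8
position: [0.4736, -0.2656, 0.0617]
tool_rot: [-0.436, 1.502, -0.903]
force: [-0.3, -0.1, 0.9]
width: 0.0854
```

```bash
python3 -c "
from h import *
go([.4728,-.2648,.033],62.9)
c=shot('scene');a=c['img'][100:230,100:230]
cv2.imwrite(f'pics/s10.png',cv2.resize(a[:,:,::-1],None,fx=4.5,fy=4.5,interpolation=2))"
```

```text
t 20.80 tcp [ 0.4736 -0.2656  0.0617] jaw 63.2  | yaw(tool x) 0.3 shift x 0.0287 y 0.0003 z -0.0010 | F [-0.3 -0.1  0.9] w 0.0854 tilt(down-axis dx,dy) [ 0.0428 -0.0542]
```

View pics/s10.png

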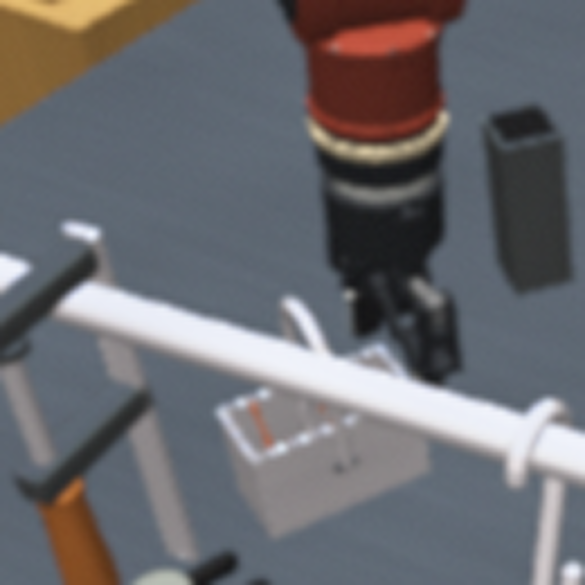

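arm_command --pt "0.014 0.0005 -0.002 0 100" --pt "0.012 0.0005 -0.001 0 100" --pt "0 0 0 0 100"

```text
time_s: 21.22
position: [0.4732, -0.2652, 0.0349]
tool_rot: [-0.428, 1.5, -0.895]
force: [0.2, 0.2, 0.3]
width: 0.0858
```

```bash
python3 -c "
from h import *
go([.4728,-.2648,.033],62.9)"
```

```text
t 21.23 tcp [ 0.4732 -0.2652  0.0349] jaw 63.2  | yaw(tool x) 0.3 shift x 0.0019 y 0.0002 z -0.0005 | F [0.2 0.2 0.3] w 0.0858 tilt(down-axis dx,dy) [ 0.0444 -0.0554]
```

Close firmly.

arm_command --pt "0 0 0 0 80" --pt "0 0 0 0 60" --pt "0 0 0 0 50" --pt "0 0 0 0 40" --pt "0 0 0 0 40" --pt "0 0 0 0 40" --grip_force 120

```text
time_s: 21.98
position: [0.4731, -0.2653, 0.036]
tool_rot: [-0.429, 1.5, -0.897]
force: [-1.0, 0.9, -1.5]
width: 0.0583
```

```bash
python3 -c "
from h import *
go([.4728,-.2648,.033],62.9)"
```

```text
t 21.98 tcp [ 0.4731 -0.2653  0.036 ] jaw 63.2  | yaw(tool x) 0.3 shift x 0.0030 y 0.0003 z -0.0005 | F [-1.   0.9 -1.5] w 0.0583 tilt(down-axis dx,dy) [ 0.0444 -0.0556]
```

arm_command --pt "-0.01 0 0 0 40" --pt "-0.015 0 0.001 0 40" --pt "-0.015 0 0.001 0 40" --pt "0 0 0 0 40"

```text
time_s: 22.48
position: [0.4717, -0.2628, 0.0775]
tool_rot: [-0.441, 1.503, -0.908]
force: [0.2, -0.0, -5.4]
width: 0.0584
```

```bash
python3 -c "
from h import *
go([.4728,-.2648,.033],62.9)
c=shot('scene');a=c['img'][100:230,100:230]
cv2.imwrite(f'pics/s11.png',cv2.resize(a[:,:,::-1],None,fx=4.5,fy=4.5,interpolation=2))"
```

```text
t 22.48 tcp [ 0.4717 -0.2628  0.0775] jaw 63.2  | yaw(tool x) 0.3 shift x 0.0445 y -0.0013 z 0.0018 | F [ 0.2 -0.  -5.4] w 0.0584 tilt(down-axis dx,dy) [ 0.0417 -0.0535]
```

View pics/s11.png

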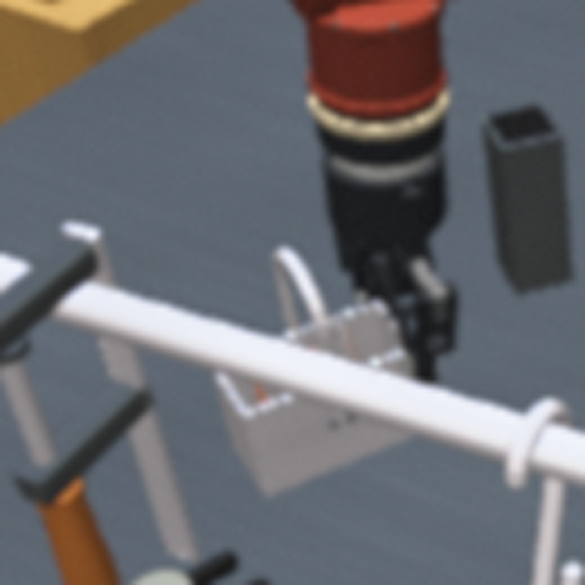

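```bash
cat > pt.py <<'E'
from h import *
np.set_printoptions(precision=3,suppress=True)
# pot pose in hand: use points in tool frame near pot
s=get_state();R=R_of(s);p=s['position']; jaw=np.degrees(np.arctan2(R[1,1],R[0,1]))
yd=np.array([R[0,1],R[1,1],0]);yd/=np.linalg.norm(yd);xd=np.array([yd[1],-yd[0],0])
for n in('scene','top'):
    c=shot(n);P=cloud(c);D=P-p;h=np.stack([D@xd,D@yd,D[...,2]],-1)*1000
    ok=(c['depth']>0)
    m=ok&(h[...,0]>25)&(h[...,0]<150)&(abs(h[...,1])<50)&(h[...,2]>-60)&(h[...,2]<140)
    hoop=m&(h[...,0]>25)&(h[...,2]>62); q=h[hoop]
    print(n,'t',s['time_s'],'tcp',p,'jaw',jaw)
    if len(q)>8:
        print(' hoop n',len(q)); 
        f=np.polyfit(q[:,2],q[:,0],1); print('  hoop x vs z slope',f[0],'-> pitch rad (pos=top leans away)',' zmax',q[:,2].max(),'top pts mean',q[q[:,2]>q[:,2].max()-8].mean(0))
    # rim edges: for +-y walls, top of wall z per x
    w=m&(h[...,2]<60); q=h[w]
    for x in range(30,125,12):
        k=q[(q[:,0]>=x)&(q[:,0]<x+12)]
        if len(k)>3: print('   x',x+6,'zmax %.1f zmin %.1f'%(np.percentile(k[:,2],97),np.percentile(k[:,2],3)),'y %.0f %.0f'%(k[:,1].min(),k[:,1].max()))
E
python3 pt.py
```

```text
scene t 22.525 tcp [ 0.471 -0.262  0.077] jaw 63.178201474505784
 hoop n 110
  hoop x vs z slope -0.2570833538289068 -> pitch rad (pos=top leans away)  zmax 139.26606963455393 top pts mean [ 27.122   9.965 136.794]
   x 36 zmax 42.9 zmin -36.9 y -28 35
   x 48 zmax 50.7 zmin -33.6 y -33 33
   x 60 zmax 57.2 zmin -35.1 y -33 39
   x 72 zmax 27.4 zmin -35.3 y -32 34
   x 84 zmax 34.7 zmin -35.1 y -30 33
   x 96 zmax 36.2 zmin -32.9 y -32 31
   x 108 zmax 35.6 zmin -34.7 y -29 31
   x 120 zmax 36.1 zmin -34.2 y -31 31
top t 22.525 tcp [ 0.471 -0.262  0.077] jaw 63.178201474505784
   x 36 zmax 38.0 zmin -30.3 y 30 31
   x 48 zmax 49.2 zmin -15.7 y 30 37
   x 60 zmax 52.3 zmin 3.5 y 31 38
   x 96 zmax 39.9 zmin -32.4 y 26 29
   x 108 zmax 39.9 zmin -29.1 y 26 29
```

```bash
cat >> h.py <<'E'
R0=Ro.from_euler('xyz',[-0.429,1.5,-0.897]).as_matrix()
_a=np.radians(62.9); _px=np.array([np.sin(_a),-np.cos(_a),0])
V=R0.T@(.0565*_px+np.array([0,0,.114]))
def hoop(tx=0,ty=0,tz=0,j=80):
    s=get_state();R=R_of(s);p=s['position'];b=p+R@V;d=b-A
    u=R@R0.T@np.array([0,0,1]); a=np.degrees(np.arctan2(R[1,1],R[0,1]))
    D=A+tx/1000*exr+ty/1000*eyr+np.array([0,0,tz/1000-.29])-b; t=R.T@D
    print('t %.2f tcp %s hoop rail-x %.1f y %.1f Z %.1f jaw %.1f potup %s | shift x %.4f y %.4f z %.4f yaw %.1f| F %s w %.4f tilt %s'%(s['time_s'],np.round(p,3),d@exr*1e3,d@eyr*1e3,b[2]*1e3,a,np.round(u[:2],3),*t,a-j,np.round(s['force'],1),s['width'],np.round(R[:2,0],3)))
E
python3 - <<'E'
from h import *
hoop(-90,6,244)
np.set_printoptions(precision=1,suppress=True)
for n in('scene','top'):
    c=shot(n);P=cloud(c)-A
    h=np.stack([P@exr,P@eyr,P[...,2]],-1)*1000
    m=(c['depth']>0)&(abs(h[...,1])<25)&(abs(h[...,0])<45)&(h[...,2]<-15)&(h[...,2]>-140)
    q=h[m];print(n,len(q))
    for z in range(-15,-135,-10):
        k=q[(q[:,2]<=z)&(q[:,2]>z-10)]
        if len(k): print(z-5,len(k),'x %.1f %.1f %.1f y %.1f %.1f %.1f'%(k[:,0].min(),np.median(k[:,0]),k[:,0].max(),k[:,1].min(),np.median(k[:,1]),k[:,1].max()))
    m=(c['depth']>0)&(abs(h[...,1])<25)&(h[...,2]>14)&(h[...,2]<30)&(abs(h[...,0])<30);print('top pts',m.sum(),h[m].mean(0))
E
```

```text
t 22.62 tcp [ 0.471 -0.262  0.076] hoop rail-x -178.3 y -275.0 Z 189.5 jaw 63.2 potup [ 0.005 -0.003] | shift x -0.0667 y 0.2842 z -0.0671 yaw -16.8| F [-0.2  0.4 -5.2] w 0.0584 tilt [ 0.04  -0.052]
scene 213
-30 16 x -12.0 -8.0 -3.7 y -1.5 3.1 7.4
-40 13 x -8.1 -4.8 -2.3 y 0.0 2.8 6.2
-50 23 x -6.8 -2.2 1.6 y -3.5 3.2 6.4
-60 19 x -6.3 1.8 5.9 y -2.0 2.2 6.0
-70 19 x -0.1 5.5 7.5 y -1.7 3.1 6.2
-80 18 x 5.3 9.5 12.3 y -1.0 2.8 6.6
-90 19 x 7.8 12.8 16.8 y -3.7 3.2 5.9
-100 25 x -23.9 13.1 18.5 y -2.1 2.9 5.4
-110 33 x -18.2 -12.0 17.8 y -2.1 3.3 6.1
-120 28 x -17.6 -4.2 15.0 y -2.8 4.6 6.5
top pts 57 [ 3.2  2.6 17.8]
top 35
-40 1 x -8.1 -8.1 -8.1 y 5.8 5.8 5.8
-80 1 x 8.7 8.7 8.7 y 5.0 5.0 5.0
-100 8 x -23.2 -20.5 -15.9 y -2.4 0.9 4.2
-110 14 x -13.5 4.2 11.7 y -2.9 2.0 5.4
-120 11 x -9.0 -1.7 5.7 y -4.2 -0.4 5.7
top pts 50 [-2.  -0.1 18.8]
```

arm_command --pt "-0.012 0 0 -4.2 40" --pt "-0.014 0 0 -4.2 40" --pt "-0.014 0 0 -4.2 40" --pt "-0.014 0 0 -4.2 40" --pt "0 0 0 0 40"

```text
time_s: 23.35
position: [0.4667, -0.2582, 0.1277]
tool_rot: [-0.791, 1.511, -0.957]
force: [1.3, 0.3, -5.0]
width: 0.058
```

```bash
python3 -c "
from h import *
hoop(-90,8,244)"
```

```text
t 23.35 tcp [ 0.467 -0.258  0.128] hoop rail-x -173.1 y -253.9 Z 240.4 jaw 80.4 potup [0.024 0.009] | shift x -0.0144 y 0.2739 z 0.0174 yaw 0.4| F [ 1.3  0.3 -5. ] w 0.0580 tilt [ 0.034 -0.049]
```

arm_command --pt "-0.002 0.015 0.001 0 40" --pt "-0.002 0.025 0.002 0 40" --pt "-0.002 0.028 0.002 0 40" --pt "-0.002 0.028 0.002 0 40" --pt "-0.002 0.028 0.002 0 40" --pt "-0.002 0.028 0.002 0 40" --pt "-0.002 0.028 0.002 0 40" --pt "-0.002 0.025 0.002 0 40" --pt "-0.002 0.02 0.002 0 40" --pt "0 0.01 0 0 40"

```text
time_s: 24.6
position: [0.52, -0.0135, 0.1292]
tool_rot: [-0.875, 1.523, -1.054]
force: [-0.8, -0.1, -5.6]
width: 0.0581
```

```bash
python3 -c "
from h import *
hoop(-90,8,244)"
```

```text
t 24.60 tcp [ 0.52  -0.014  0.129] hoop rail-x -99.7 y -15.9 Z 241.2 jaw 79.7 potup [0.035 0.001] | shift x -0.0036 y 0.0255 z 0.0033 yaw -0.3| F [-0.8 -0.1 -5.6] w 0.0581 tilt [ 0.024 -0.041]
```

arm_command --pt "0 0.012 0 0 40" --pt "0.005 0.012 0 0 40" --pt "0.012 0.002 0 0 40" --pt "0.01 0 0 0 40" --pt "0 0 0 0 40"

```text
time_s: 25.22
position: [0.5241, 0.0123, 0.0976]
tool_rot: [-0.929, 1.524, -1.109]
force: [-0.7, 0.2, -5.5]
width: 0.0585
```

```bash
cat > hp.py <<'E'
from h import *
import sys
hoop(-12,8,212)
for n in('scene','top'):
    c=shot(n);P=cloud(c);d=P-A
    h=np.stack([d@exr*1e3,d@eyr*1e3,P[...,2]*1e3],-1); np.savez(n+'h.npz',h=h)
    s=get_state();R=R_of(s);b=s['position']+R@V-A; bx,by,bz=b@exr*1e3,b@eyr*1e3,(b[2]+.29)*1e3
    m=(c['depth']>0)&(abs(h[...,0]-bx)<25)&(abs(h[...,1]-by)<45)&(h[...,2]>bz-60)&(h[...,2]<bz+15)
    q=h[m]
    if len(q)>5:
        zt=np.percentile(q[:,2],97); t=q[q[:,2]>zt-8]; print(n,len(q),'ztop %.1f top pts x %.1f y %.1f'%(zt,t[:,0].mean(),t[:,1].mean()),'all x %.1f y %.1f..%.1f'%(np.median(q[:,0]),q[:,1].min(),q[:,1].max()))
    a=c['img'][80:260,150:330] if n=='scene' else c['img'][90:260,200:330]
    cv2.imwrite(f'pics/hp_{n}_{s["time_s"]:.1f}.png',cv2.resize(a[:,:,::-1],None,fx=3.3,fy=3.3,interpolation=2)); print(f'hp_{n}_{s["time_s"]:.1f}.png')
E
python3 hp.py
```

```text
t 25.23 tcp [0.524 0.012 0.098] hoop rail-x -93.2 y 9.4 Z 209.5 jaw 79.6 potup [0.037 0.001] | shift x -0.0011 y 0.0194 z 0.0789 yaw -0.4| F [-0.7  0.2 -5.5] w 0.0585 tilt [ 0.021 -0.042]
scene 54 ztop 212.3 top pts x -94.3 y 3.0 all x -85.8 y -24.3..47.2
hp_scene_25.3.png
hp_top_25.3.png
```

View pics/hp_scene_25.3.png

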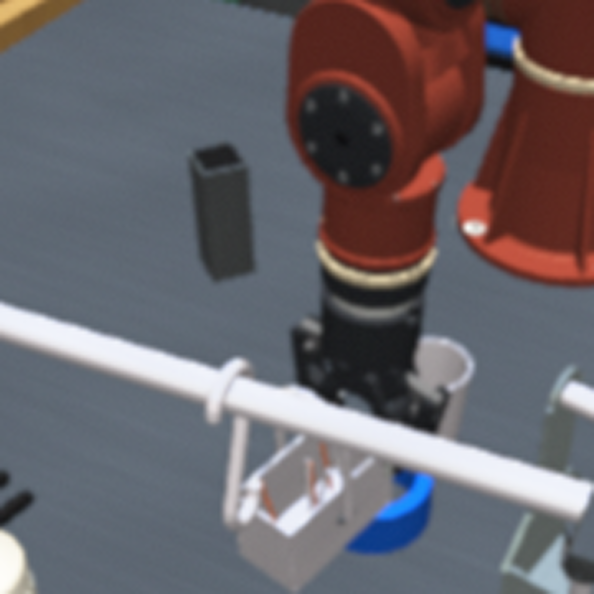

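```bash
python3 - <<'E'
import numpy as np
h=np.load('sceneh.npz')['h']; np.set_printoptions(precision=1,suppress=True)
m=(h[...,0]>-125)&(h[...,0]<-65)&(abs(h[...,1]-8)<45)&(h[...,2]>165)&(h[...,2]<225)
v,u=np.where(m)
for a,b in sorted(zip(v,u)): print(a,b,h[a,b])
E
```

```text
191 257 [-119.8   34.5  224.7]
197 237 [-97.8  -8.7 207.8]
197 238 [-98.3  -6.2 208.3]
197 239 [-99.   -3.8 208.6]
198 236 [-96.3 -10.8 204.9]
198 237 [-95.5  -7.6 206.9]
198 238 [-96.4  -5.4 206.9]
198 239 [-94.1  -1.4 210.4]
198 240 [-94.8   0.9 210.7]
198 241 [-96.7   2.6 209.7]
198 242 [-95.1   6.1 212.4]
199 239 [-91.7  -0.3 209.5]
199 240 [-92.6   1.9 209.7]
199 241 [-91.6   5.1 211.7]
199 242 [-92.5   7.3 211.8]
199 243 [-93.3   9.6 212. ]
199 244 [-95.5  11.2 210.6]
200 243 [-90.   11.2 212.2]
200 244 [-90.7  13.5 212.4]
200 245 [-93.3  14.8 210.6]
201 246 [-90.3  18.9 211.6]
216 253 [-81.3  40.8 177.9]
216 254 [-80.2  44.  180.3]
217 253 [-78.2  42.2 177.9]
217 254 [-79.9  44.1 177.1]
217 255 [-82.3  45.7 175.5]
218 253 [-82.   40.5 170.1]
218 254 [-80.7  43.7 172.8]
218 255 [-84.   44.9 170. ]
219 253 [-81.1  40.9 167.7]
219 254 [-82.1  43.1 167.6]
219 255 [-81.2  46.1 169.8]
220 253 [-80.1  41.3 165.3]
```

arm_command --pt "-0.001 0.006 0.018 0 40" --pt "0 0.006 0.02 0 40" --pt "0 0.005 0.02 0 40" --pt "0 0 0.008 0 40" --pt "0 0 0 0 40"

```text
time_s: 25.95
position: [0.5948, 0.0157, 0.1024]
tool_rot: [-0.878, 1.522, -1.061]
force: [0.2, -0.2, -5.2]
width: 0.0582
```

```bash
python3 hp.py
```

```text
t 25.95 tcp [0.595 0.016 0.102] hoop rail-x -22.9 y 7.1 Z 214.4 jaw 79.5 potup [0.034 0.001] | shift x 0.0026 y 0.0038 z 0.0102 yaw -0.5| F [ 0.2 -0.2 -5.2] w 0.0582 tilt [ 0.024 -0.042]
scene 182 ztop 217.9 top pts x -18.2 y 11.1 all x -13.8 y -27.5..44.9
hp_scene_26.0.png
top 11 ztop 200.3 top pts x -34.8 y -23.3 all x -36.8 y -27.0..-20.8
hp_top_26.1.png
```

View pics/hp_scene_26.0.png

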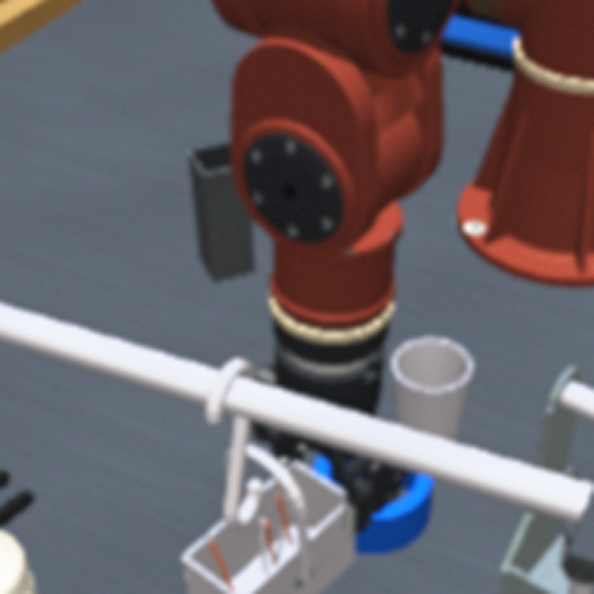

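View pics/hp_top_26.1.png

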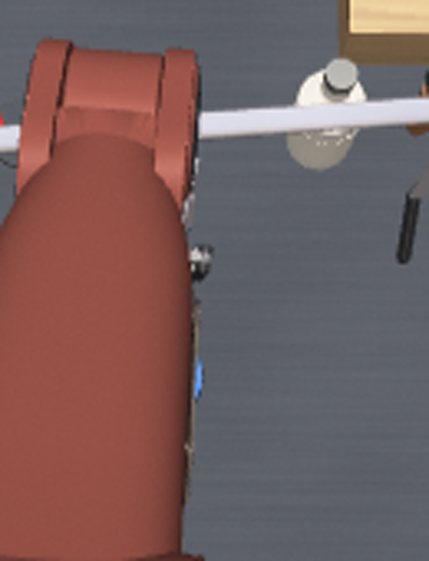

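```bash
python3 - <<'E'
import numpy as np
for n in('scene','top'):
    h=np.load(n+'h.npz')['h'].reshape(-1,3)
    for z in range(220,620,20):
        k=h[(h[:,2]>=z)&(h[:,2]<z+20)&(abs(h[:,1])<130)&(h[:,0]<40)&(h[:,0]>-200)]
        k=k[~((np.hypot(k[:,0],k[:,2]-290)<18)|((abs(k[:,1]-2)<12)&(np.hypot(k[:,0],k[:,2]-286)<30)))]
        if len(k): print(n,z,len(k),'xmax',np.round(np.percentile(k[:,0],[90,98,100])),'at y',k[k[:,0].argmax(),1].round())
E
```

```text
scene 220 61 xmax [5. 7. 7.] at y 2.0
scene 240 151 xmax [-5. -1.  0.] at y -1.0
scene 260 296 xmax [-48. -47. -47.] at y 29.0
scene 280 144 xmax [-48. -47. -46.] at y 35.0
scene 300 251 xmax [-46. -45. -44.] at y 31.0
scene 320 283 xmax [-47. -46. -44.] at y 34.0
scene 340 273 xmax [-48. -47. -47.] at y 42.0
scene 360 241 xmax [-48. -45. -43.] at y 36.0
scene 380 270 xmax [-38. -36. -35.] at y 51.0
scene 400 408 xmax [-35. -34. -33.] at y 63.0
scene 420 613 xmax [-35. -34. -33.] at y 59.0
scene 440 627 xmax [-37. -36. -35.] at y 64.0
scene 460 676 xmax [-40. -38. -36.] at y 71.0
scene 480 546 xmax [-41. -39. -38.] at y 69.0
scene 500 606 xmax [-44. -41. -38.] at y 78.0
scene 520 768 xmax [-37. -34. -32.] at y 77.0
scene 540 1039 xmax [-35. -33. -30.] at y 79.0
scene 560 1270 xmax [-42. -36. -33.] at y 79.0
scene 580 1700 xmax [-59. -50. -44.] at y 70.0
scene 600 1519 xmax [-97. -83. -76.] at y 83.0
top 520 1 xmax [-148. -148. -148.] at y -4.0
top 540 8 xmax [-131. -130. -130.] at y -12.0
top 560 118 xmax [-48. -42. -41.] at y 74.0
top 580 712 xmax [-60. -51. -47.] at y 67.0
top 600 941 xmax [-93. -79. -72.] at y 73.0
```

arm_command --pt "0.001 0.002 0.006 0 40" --pt "0.002 0.001 0.005 0 40" --pt "0 0 0 0 40"

```text
time_s: 26.42
position: [0.6052, 0.0167, 0.0995]
tool_rot: [-0.898, 1.523, -1.081]
force: [-0.5, -0.7, -5.5]
width: 0.0582
```

```bash
python3 hp.py; python3 -c "
from h import *
hoop(-8,8,198);hoop(-3,8,178)"
```

```text
t 26.43 tcp [0.605 0.017 0.099] hoop rail-x -12.3 y 7.3 Z 211.4 jaw 79.5 potup [0.036 0.001] | shift x -0.0006 y 0.0007 z 0.0001 yaw -0.5| F [-0.5 -0.7 -5.5] w 0.0582 tilt [ 0.022 -0.042]
scene 251 ztop 222.4 top pts x 4.2 y 2.9 all x -4.0 y -27.5..44.9
hp_scene_26.5.png
top 15 ztop 196.7 top pts x -24.0 y -23.0 all x -25.6 y -28.1..-20.9
hp_top_26.5.png
t 26.52 tcp [0.605 0.017 0.1  ] hoop rail-x -12.6 y 7.3 Z 211.5 jaw 79.5 potup [0.036 0.001] | shift x 0.0136 y 0.0023 z 0.0038 yaw -0.5| F [-0.5  0.  -6.1] w 0.0581 tilt [ 0.022 -0.042]
t 26.52 tcp [0.605 0.017 0.1  ] hoop rail-x -12.6 y 7.3 Z 211.5 jaw 79.5 potup [0.036 0.001] | shift x 0.0336 y 0.0044 z 0.0081 yaw -0.5| F [-0.5  0.  -6.1] w 0.0581 tilt [ 0.022 -0.042]
```

arm_command --pt "0.007 0.001 0.002 0 40" --pt "0.007 0.001 0.002 0 40" --pt "0 0 0 0 40"

```text
time_s: 26.9
position: [0.6094, 0.0175, 0.0843]
tool_rot: [-0.913, 1.524, -1.095]
force: [0.3, -0.0, -5.8]
width: 0.0579
```

```bash
python3 hp.py; python3 -c "
from h import *
hoop(-5,8,186);hoop(-3,8,178)"
```

```text
t 26.90 tcp [0.609 0.018 0.084] hoop rail-x -7.9 y 7.7 Z 196.2 jaw 79.5 potup [0.036 0.001] | shift x -0.0158 y -0.0014 z -0.0035 yaw -0.5| F [ 0.3 -0.  -5.8] w 0.0579 tilt [ 0.022 -0.042]
scene 234 ztop 207.0 top pts x 8.7 y 3.0 all x 1.0 y -25.8..45.0
hp_scene_26.9.png
top 11 ztop 181.1 top pts x -19.8 y -21.6 all x -22.1 y -25.3..-18.4
hp_top_27.0.png
t 27.00 tcp [0.61  0.017 0.085] hoop rail-x -7.8 y 7.7 Z 196.9 jaw 79.5 potup [0.036 0.001] | shift x 0.0109 y 0.0014 z 0.0023 yaw -0.5| F [-0.5 -0.2 -5. ] w 0.0583 tilt [ 0.022 -0.042]
t 27.00 tcp [0.61  0.017 0.085] hoop rail-x -7.8 y 7.7 Z 196.9 jaw 79.5 potup [0.036 0.001] | shift x 0.0190 y 0.0022 z 0.0040 yaw -0.5| F [-0.5 -0.2 -5. ] w 0.0583 tilt [ 0.022 -0.042]
```

View pics/hp_scene_26.9.png

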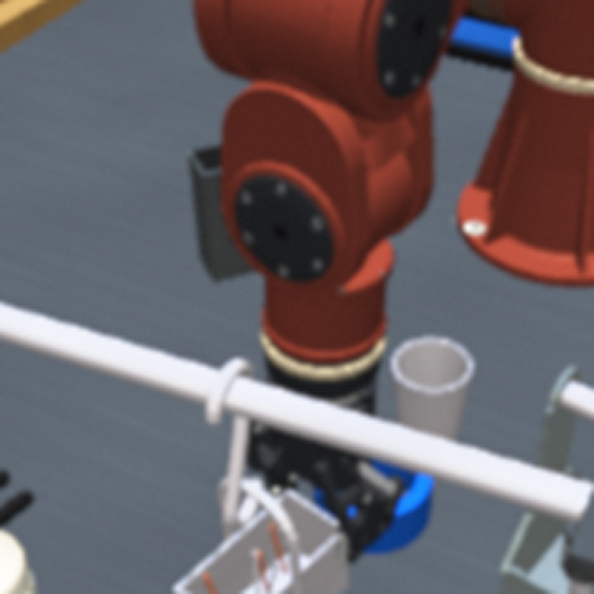

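```bash
python3 - <<'E'
from h import *
c=shot('scene');a=c['img'][180:265,190:270];cv2.imwrite('pics/z1.png',cv2.resize(a[:,:,::-1],None,fx=7,fy=7,interpolation=2))
E
```

```text
(no output)
```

View pics/z1.png

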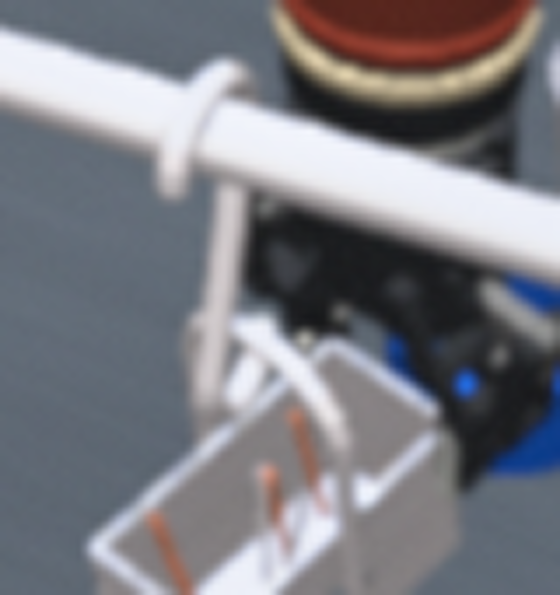

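arm_command --pt "0.006 0.001 0.002 0 40" --pt "0.005 0.001 0.001 0 40" --pt "0 0 0 0 40"

```text
time_s: 27.42
position: [0.6137, 0.0184, 0.0737]
tool_rot: [-0.885, 1.523, -1.068]
force: [-0.3, 1.5, -4.2]
width: 0.0584
```

```bash
python3 -c "
from h import *
hoop(-3,8,178)
c=shot('scene');a=c['img'][180:265,190:270];cv2.imwrite('pics/z2.png',cv2.resize(a[:,:,::-1],None,fx=7,fy=7,interpolation=2))"
```

```text
t 27.43 tcp [0.614 0.018 0.074] hoop rail-x -3.7 y 8.4 Z 185.7 jaw 79.5 potup [0.035 0.001] | shift x 0.0077 y 0.0001 z 0.0005 yaw -0.5| F [-0.3  1.5 -4.2] w 0.0584 tilt [ 0.023 -0.042]
```

View pics/z2.png

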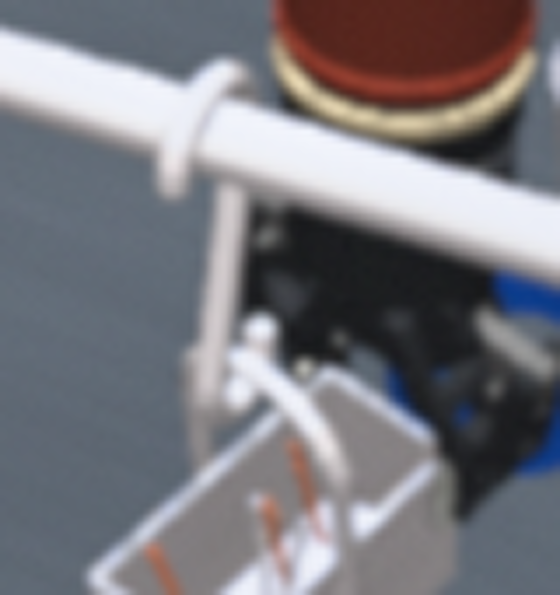

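arm_command --pt "0.003 0 0 0 40" --pt "0.002 0 0 0 40" --pt "0 0 0 0 40"

```text
time_s: 27.85
position: [0.6139, 0.0182, 0.0687]
tool_rot: [-0.878, 1.523, -1.061]
force: [0.3, 0.4, -5.0]
width: 0.0578
```

```bash
python3 -c "
from h import *
hoop(-3,8,178)"
```

```text
t 27.85 tcp [0.614 0.018 0.069] hoop rail-x -3.5 y 8.1 Z 180.8 jaw 79.5 potup [0.034 0.001] | shift x 0.0028 y 0.0002 z 0.0005 yaw -0.5| F [ 0.3  0.4 -5. ] w 0.0578 tilt [ 0.024 -0.042]
```

arm_command --pt "0.0015 0 0 0 40" --pt "0.0015 0 0 0 40" --pt "0 0 0 0 40"

```text
time_s: 28.22
position: [0.6161, 0.0178, 0.0673]
tool_rot: [-0.807, 1.52, -0.99]
force: [0.3, 1.2, -1.9]
width: 0.0581
```

```bash
python3 -c "
from h import *
hoop(-3,8,178)"
```

```text
t 28.23 tcp [0.616 0.018 0.067] hoop rail-x -1.9 y 7.6 Z 179.6 jaw 79.5 potup [0.03  0.002] | shift x 0.0016 y 0.0001 z -0.0012 yaw -0.5| F [ 0.3  1.2 -1.9] w 0.0581 tilt [ 0.028 -0.043]
```

arm_command --pt "0.001 0 0 0 40" --pt "0 0 0 0 40"

```text
time_s: 28.48
position: [0.6168, 0.0177, 0.067]
tool_rot: [-0.784, 1.519, -0.967]
force: [-0.4, -0.1, -0.1]
width: 0.058
```

```bash
python3 -c "
from h import *
hoop(-3,8,178)
c=shot('scene');a=c['img'][180:265,190:270];cv2.imwrite('pics/z3.png',cv2.resize(a[:,:,::-1],None,fx=7,fy=7,interpolation=2))"
```

```text
t 28.48 tcp [0.617 0.018 0.067] hoop rail-x -1.4 y 7.5 Z 179.4 jaw 79.5 potup [0.028 0.002] | shift x 0.0013 y 0.0001 z -0.0017 yaw -0.5| F [-0.4 -0.1 -0.1] w 0.0580 tilt [ 0.03  -0.043]
```

View pics/z3.png

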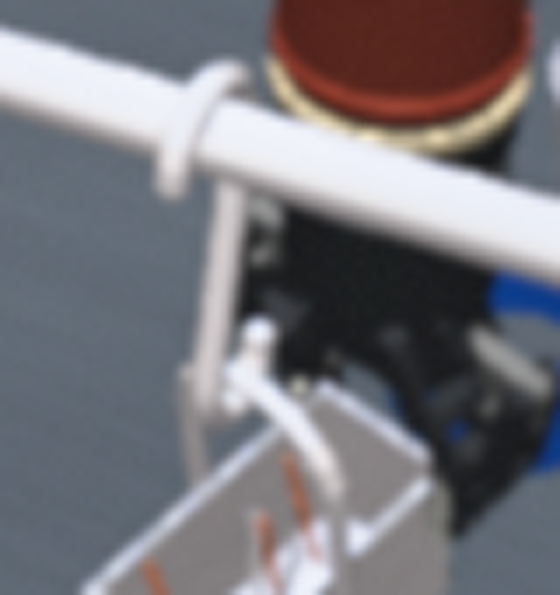

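arm_command --pt "0 0 0 0 72" --pt "0 0 0 0 76" --pt "0 0 0 0 84" --pt "0 0 0 0 92" --pt "0 0 0 0 92" --pt "0 0 0 0 92"

```text
time_s: 29.28
position: [0.6163, 0.0177, 0.0666]
tool_rot: [-0.801, 1.519, -0.984]
force: [0.2, 0.2, -0.6]
width: 0.0784
```

```bash
python3 -c "
from h import *
hoop(-3,8,178)
c=shot('scene');a=c['img'][180:265,190:270];cv2.imwrite('pics/z4.png',cv2.resize(a[:,:,::-1],None,fx=7,fy=7,interpolation=2))"
```

```text
t 29.27 tcp [0.616 0.018 0.067] hoop rail-x -1.8 y 7.5 Z 178.9 jaw 79.5 potup [0.029 0.002] | shift x 0.0009 y 0.0002 z -0.0013 yaw -0.5| F [ 0.2  0.2 -0.6] w 0.0784 tilt [ 0.028 -0.043]
```

View pics/z4.png

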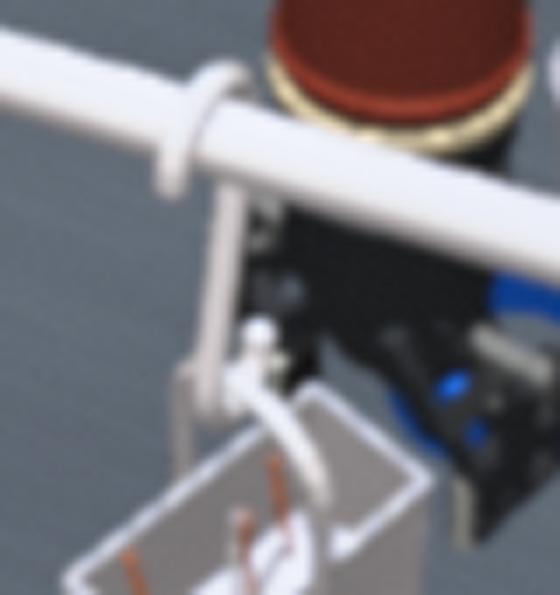

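arm_command --pt "0 0 0 0 100" --pt "0 0 -0.005 0 100" --pt "0 0 -0.01 0 100" --pt "0 0 -0.015 0 100" --pt "0 0 -0.02 0 100" --pt "0 0 -0.03 0 100" --pt "0 0 -0.03 0 100" --pt "0 0 0 0 100"

```text
time_s: 30.32
position: [0.5005, 0.0389, 0.0621]
tool_rot: [-0.829, 1.521, -1.011]
force: [-0.2, 0.6, 0.1]
width: 0.0849
```

```bash
python3 -c "
from h import *
hoop(-3,8,178)
c=shot('scene');a=c['img'][170:270,180:280];cv2.imwrite('pics/z5.png',cv2.resize(a[:,:,::-1],None,fx=6,fy=6,interpolation=2))"
```

```text
t 30.32 tcp [0.5   0.039 0.062] hoop rail-x -115.3 y 37.8 Z 174.3 jaw 79.5 potup [0.031 0.002] | shift x 0.0003 y 0.0002 z 0.1163 yaw -0.5| F [-0.2  0.6  0.1] w 0.0849 tilt [ 0.027 -0.043]
```

View pics/z5.png

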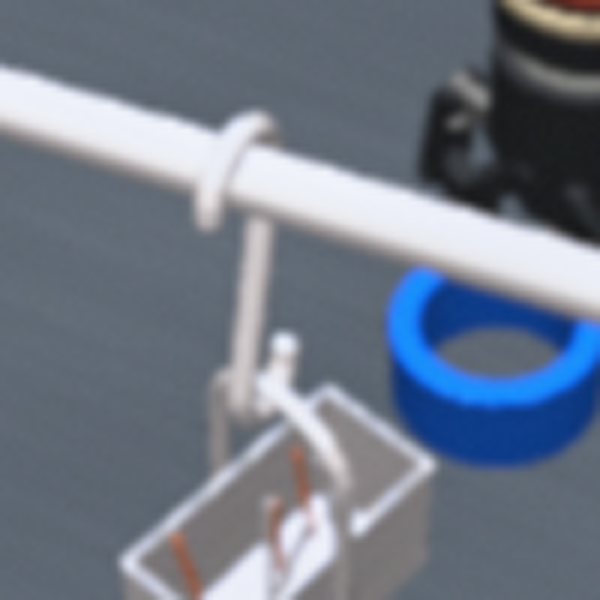

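arm_command --pt "-0.04 0 0 0 100" --pt "-0.04 0 -0.03 0 100" --pt "-0.04 0 -0.03 0 100" --pt "0 0 0 0 100" --pt "0 0 0 0 100" --pt "0 0 0 0 100" --pt "0 0 0 0 100" --pt "0 0 0 0 100" --pt "0 0 0 0 100" --pt "0 0 0 0 100"

```text
time_s: 31.62
position: [0.4431, 0.0539, 0.1818]
tool_rot: [-0.773, 1.518, -0.958]
force: [1.1, -0.4, 0.2]
width: 0.0853
```

```bash
cat > fin.py <<'E'
from h import *
import sys
t=get_state()['time_s']; print('t',t)
c=shot('scene');P=cloud(c)-A
h=np.stack([P@exr,P@eyr,P[...,2]],-1)*1000; ok=c['depth']>0
np.savez('f_%.1f.npz'%t,h=h,ok=ok,img=c['img'])
m=ok&(abs(h[...,0])<70)&(abs(h[...,1])<60)&(h[...,2]<-180)&(h[...,2]>-200)
q=h[m];print('rim',m.sum(),'plane',np.round(np.linalg.lstsq(np.c_[q[:,:2],np.ones(len(q))],q[:,2],rcond=None)[0],3),cv2.minAreaRect(q[:,:2].astype(np.float32)))
m=ok&(abs(h[...,0])<60)&(abs(h[...,1])<60)&(h[...,2]<-100)&(h[...,2]>-165)
print('mid pts',m.sum(),h[m].mean(0).round(1))
m=ok&(abs(h[...,0])<75)&(abs(h[...,1])<75)&(h[...,2]<-180)&(h[...,2]>-275)
print('pot pts',m.sum(),h[m].mean(0).round(2),h[m].min(0).round(1),h[m].max(0).round(1))
m=ok&(abs(h[...,0])<30)&(abs(h[...,1])<20)&(h[...,2]>13)&(h[...,2]<30); print('big top',h[m].mean(0).round(1),h[m][:,2].max().round(1))
a=c['img'][170:270,180:280];cv2.imwrite('pics/f_%.1f.png'%t,cv2.resize(a[:,:,::-1],None,fx=6,fy=6,interpolation=2))
E
python3 fin.py
```

```text
t 31.625
rim 430 plane [-9.00000e-03 -2.90000e-02 -1.91928e+02] ((-1.8830947875976562, 5.482475280761719), (73.9239273071289, 121.39705657958984), 73.80225372314453)
mid pts 205 [   1.5   11.8 -124.6]
pot pts 1710 [   1.54    1.21 -222.  ] [ -66.7  -45.9 -265.7] [  63.    49.6 -180.2]
big top [ 3.4  2.8 17.4] 21.8
```

arm_command --pt "0 0 0 0 100" --pt "0 0 0 0 100" --pt "0 0 0 0 100"

```text
time_s: 32.05
position: [0.4431, 0.0539, 0.182]
tool_rot: [-0.769, 1.518, -0.954]
force: [-0.6, -0.2, -1.4]
width: 0.085
```

```bash
python3 fin.py; ls pics/f_*
```

```text
t 32.05
rim 422 plane [-1.30000e-02 -3.80000e-02 -1.91948e+02] ((-1.1070632934570312, 5.519519805908203), (73.58575439453125, 121.23606872558594), 72.63359832763672)
mid pts 210 [   1.5   11.7 -125.1]
pot pts 1709 [   1.63    1.2  -222.07] [ -65.7  -45.4 -265.8] [  62.9   48.6 -180.5]
big top [ 3.1  2.7 17.6] 22.4
pics/f_31.6.png
pics/f_32.0.png
```

arm_command --pt "0 0 0 0 100" --pt "0 0 0 0 100" --pt "0 0 0 0 100" --pt "0 0 0 0 100" --pt "0 0 0 0 100" --pt "0 0 0 0 100" --pt "0 0 0 0 100" --pt "0 0 0 0 100" --pt "0 0 0 0 100" --pt "0 0 0 0 100"

```text
time_s: 33.35
position: [0.4432, 0.0539, 0.182]
tool_rot: [-0.766, 1.518, -0.951]
force: [-0.2, 0.8, 0.6]
width: 0.0851
```

```bash
python3 fin.py; python3 fin.py; python3 - <<'E'
from h import *
# bystanders: same-pixel depth/colour change vs start, scene view
c=shot('scene');o=dict(np.load('scene0.npz'));d=np.abs(c['img'].astype(int)-o['img']).max(2)>40
cv2.imwrite('pics/diff.png',np.hstack([c['img'][:,:,::-1]]));
n,l,st,ce=cv2.connectedComponentsWithStats(cv2.morphologyEx(d.astype(np.uint8),cv2.MORPH_OPEN,np.ones((3,3))));
for i in range(1,n):
    if st[i,4]>15: print(st[i],ce[i].round())
E
```

```text
t 33.35
rim 421 plane [-8.00000e-03 -2.70000e-02 -1.91744e+02] ((-1.8912620544433594, 5.597846984863281), (73.02811431884766, 121.7916030883789), 72.9601821899414)
mid pts 205 [   1.6   11.9 -124.3]
pot pts 1704 [   1.59    1.16 -221.97] [ -67.8  -45.7 -267.3] [  62.6   49.  -180.1]
big top [ 3.6  2.7 17.5] 21.7
t 33.4
rim 419 plane [-1.10000e-02 -3.10000e-02 -1.91712e+02] ((-1.6916770935058594, 5.652748107910156), (73.02210235595703, 121.08698272705078), 74.133056640625)
mid pts 206 [   1.6   11.8 -124.4]
pot pts 1708 [   1.49    1.42 -222.04] [ -67.   -45.7 -267.2] [  63.7   48.5 -180.2]
big top [ 2.3  2.8 17.5] 22.3
[274   0   9  24 191] [278.  10.]
[ 274    0   75   79 2770] [305.  27.]
[ 356    0   33   59 1004] [373.  31.]
[506  24   6  12  49] [509.  31.]
[426  26   6   6  32] [428.  28.]
[412  35  18  25 200] [420.  47.]
[503  37   9   8  63] [507.  41.]
[501  47  11   8  80] [506.  50.]
[299  48  34  31 471] [316.  65.]
[328  56   6   3  18] [330.  57.]
[ 339   57   46   51 1261] [363.  82.]
[506  56   6  21  92] [509.  65.]
[393  60  28  27 442] [409.  73.]
[489  76  23  32 566] [502.  92.]
[ 265   81   56  104 2609] [295. 132.]
[383  83  32  29 598] [397.  97.]
[309  99   8   6  36] [312. 102.]
[484 105  28   9 143] [496. 109.]
[468 117  10   8  49] [472. 121.]
[458 128   8   6  41] [461. 131.]
[474 132  38  13 214] [493. 138.]
[454 135  21  21 171] [463. 142.]
[476 140  36  34 419] [498. 153.]
[163 166   9  12  52] [167. 171.]
[181 177   6   4  20] [184. 178.]
[149 187  30  19 261] [161. 196.]
[218 188   7   5  29] [221. 190.]
[212 201   5   7  30] [214. 204.]
[ 200  206   52   76 1143] [226. 251.]
[160 213   7   4  26] [163. 214.]
[381 218   7   6  36] [384. 221.]
[376 229   7  12  64] [379. 235.]
[211 243  14  13  61] [217. 249.]
[368 253   7  10  54] [371. 258.]
```

View pics/diff.png

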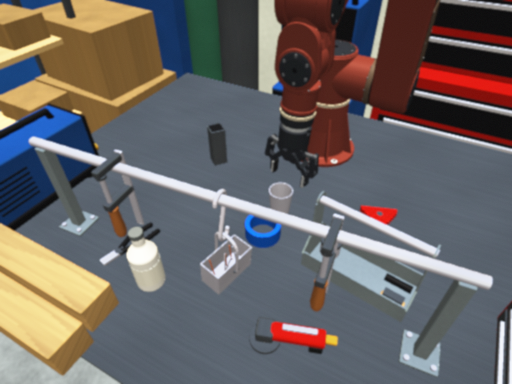

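```bash
python3 -c "
from bench import *
print(get_state()['time_s']); print(close_job())"
```

```text
33.5
the job is handed in; nothing more can be done
None
```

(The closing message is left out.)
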